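# Clear the cans, fit the bung, put the cans back

### The job

Three cans crowd round the wooden bung on the round grey board: stand all three on the black rubber mat, then fetch the bung and set it fully home in the bunghole of the dark stave, narrow end down. Only once the bung is in, put the cans back on the board, each upright in the middle of the spot of its own colour. Let nothing fall over and leave the jar where it stands.

Things in the scene. Friction and masses are not known exactly. Their poses are not given: they have to be found in the camera images.
- red_mid (a point): Red spray can with a wide red cap (37 mm across) on top. Standing on one of the three spots, not always its own. 50 mm diameter, 125 mm tall overall, about 0.22 kg; the straight side that is to be gripped runs from the foot to 108 mm above it. Point: on its axis, half-way up (62.5 mm above the foot); z is up along the axis.
- blue_mid (a point): Blue oil can with a blue screw cap (28 mm across) on top. Standing on one of the three spots, not always its own. 50 mm diameter, 125 mm tall overall, about 0.22 kg; the straight side that is to be gripped runs from the foot to 108 mm above it. Point: on its axis, half-way up (62.5 mm above the foot); z is up along the axis.
- yellow_mid (a point): Yellow glue can with a pointed yellow cone on top. Standing on one of the three spots, not always its own. 50 mm diameter, 125 mm tall overall, about 0.22 kg; the straight side that is to be gripped runs from the foot to 108 mm above it. Point: on its axis, half-way up (62.5 mm above the foot); z is up along the axis.
- spot_red: Red painted disc, 72 mm diameter, 3 mm thick, fixed on the round grey board (224 mm diameter, 12 mm thick, fixed to the bench). Origin: centre of its underside, 12 mm above the bench, so cans stand on it with their feet 15 mm above the bench. The three spots lie around the board's centre, 58 mm from it and 100 mm from one another.
- spot_blue: Blue painted disc, 72 mm diameter, 3 mm thick, fixed on the round grey board (224 mm diameter, 12 mm thick, fixed to the bench). Origin: centre of its underside, 12 mm above the bench, so cans stand on it with their feet 15 mm above the bench. The three spots lie around the board's centre, 58 mm from it and 100 mm from one another.
- spot_yellow: Yellow painted disc, 72 mm diameter, 3 mm thick, fixed on the round grey board (224 mm diameter, 12 mm thick, fixed to the bench). Origin: centre of its underside, 12 mm above the bench, so cans stand on it with their feet 15 mm above the bench. The three spots lie around the board's centre, 58 mm from it and 100 mm from one another.
- bung_mid (a point): Pale wooden barrel bung, 72 mm tall, standing narrow end down on the round grey board amid the three cans. Its lowest 30 mm taper from 32 mm diameter at the foot to 44 mm; above that it is a straight 44 mm cylinder, where it is to be gripped. About 0.07 kg. Point: on its axis, half-way up (36 mm above the foot); z is up along the axis.
- stave_hole0 (a point): Bunghole in a dark wooden piece of barrel stave lying fixed and flat on the bench (260 x 110 mm, 24 mm thick). The hole goes through, 49 mm diameter. Point: centre of the hole's mouth at the stave's top face; x runs along the stave, z up. A bung fully in stands with its foot on the bench, 24 mm below the mouth, and its straight part above the stave.
- mat: Black rubber mat, the side area, fixed on the bench: 300 mm (its x) by 150 mm (its y), 4 mm thick. Origin: centre of its underside, at bench height.
- jar_mid (a point): Bystander: glass jar with a dark steel lid, 58 mm diameter, 74 mm tall, standing beyond the board. Point: on its axis, half-way up (37 mm above the foot).
There are look-alikes about, which are no part of the job. There is more than one size of the part that bears blue_mid; the job needs the middle-sized.

How it is judged:
By the outcome, as a careful person would: the job done as asked, in the order asked, and still so for the second after the job is handed in, with the robot touching nothing.
It also fails if it takes over 149 s, if anything falls off the work surface, if the arm or the gripper's body presses on something with over 40 N, if the wrist force passes 120 N, or if a joint passes its speed limit or range.

### The arm

A 6-joint arm with a two-finger parallel gripper is mounted at the origin on the work surface. World frame = base frame: x ahead of the robot, y to its left, z up, the work surface at z = 0. Lengths are in m, angles in rad, forces in N, time in s.
With the tool pointing down it reaches from about 0.425 to 0.95 m from the base axis. Payload 3.5 kg.
Tool frame: the origin (TCP) lies at the very end of the fingers, on their centre line; the grasp point (between the pads) lies 19 mm behind it; x points along the fingers, z is the direction in which the jaws open and shut, and the axes are right-handed (so a half turn about x gives the same grasp; the last joint's range is limited). The gripper opens to 85 mm and grips with 20 to 120 N. Pads are 22 mm wide; open, the fingers measure 114 mm over their backs; the gripper's body (76 mm by 85 mm) begins 54 mm behind the grasp point. The pads swing forward as they close: fully open they stand 13 mm farther back than shut.
Start: joints at [-1.355, 0.286, 1.577, -0, 1.279, -0.15], TCP at [0.241, -0.63, 0.231] pointing down, gripper open.
Joint ranges: [-2.77, 2.77], [-0.9, 2.22], [0.21, 2.48], [-1.53, 4.67], [0.24, 2.81], [-2.84, 2.84]. Speed limits (rad/s): [2.79, 2.79, 3.14, 3.14, 3.14, 3.14].

### API

Orientations are given as a unit quaternion [x, y, z, w].
In Python, from plant import ctrl, cams gives the robot as it stands.
- The arm moves only by the tool play_rows, never from a script. Its argument "rows" is a list of rows, each a list of 3 entries, a list of its own where there are three numbers: the opening in per cent of the stroke, from 0 (shut) to 100 (fully open), then the shift along the tool's x, y, z in units of 0.3 m (1.0 is 0.3 m), then the turn, a rotation vector about the tool's x, y, z in units of pi/2 rad (1.0 is pi/2 rad). A call has 1 to 10 rows; each row is the pose to reach, as a shift and turn from the pose commanded when the call began, along the tool's axes at that moment; what a row does not reach only later rows make up. A row lasts 1/12 s, in which the tool goes at most 41.7 mm and 7.16 degrees, less where a joint would pass 70% of its speed; a pose out of reach is approached as far as the arm can. A call with a number of a shift or a turn outside -1 to 1 is refused whole. A call with a gripper value outside its range is refused whole. The fingers move at their own pace and stop on an object; "force" is the grip in N (left out, the last holds). Time passes only in rows, so rows that repeat a pose let the fingers close. It gives the time, the measured TCP pose, the force and the opening at its end, in the units of the state.
- ctrl.get_state(): the state, without advancing time (a new reading comes with each control period).
- cams.read_camera(name): name is "scene" or "top" or "wrist"; returns a dict with "color" (480x640x3 uint8, red, green, blue), "fx", "fy", "cx", "cy" (pixels), "view" (4x4, takes a point from world to camera coordinates). Camera axes: x right, y down, z forward; pixel columns grow to the right and rows downward; lengths in m; the calibration is good to about 2 mm. A picture is of the moment at which its call begins. There is no depth.
- ctrl.sign_off(): hands the job in, once; it reports no verdict.
The state is a dict: "time": time; "qpos": joint angles; "dq": joint speeds; "joint_efforts": joint torques, N m; "eef_pos": TCP position; "tcp_rot": TCP orientation; "contact_force": force on the tool from outside, world axes, zero at the start; "wrist_torque": the same for the moment, N m; "opening": opening from 0.0 (shut) to 1.0 (fully open).
Only numpy, scipy, OpenCV 4.12 (cv2) and the standard library are available. Lean on these libraries where they do the work, as an engineer would, in place of code of your own. Each camera call takes 0.05 s, during which the arm holds its last target. There are 200 camera calls.

## Working session

There is one attempt and no reset: what is moved stays moved. The work goes in short steps, Python scripts to look and compute and a tool call to move; the robot and the scene stay as the last step left them, time stands still between calls to the robot, and variables do not carry over. Pictures are saved under pics/ and viewed, about 12 in all and at most 16, crops included, and the job is handed in when it is done.

Besides the shell and the picture viewer there is one more tool, called as name(argument=value, ...) on one line, values as JSON. play_rows: Moves the arm, as the interface text tells. Shifts and turns lie within -1 to 1; 1 stands for 0.3 m of shift or pi/2 rad of turn. Its arguments: {"type":"object","properties":{"rows":{"type":"array"},"force":{"type":"number"}},"required":["rows"]}

```bash
ls; mkdir -p pics; python3 - <<'E'
from plant import ctrl,cams
import cv2,numpy as np
np.set_printoptions(precision=4,suppress=True)
print(ctrl.get_state())
for n in("scene","top"):
    c=cams.read_camera(n); cv2.imwrite(f"pics/{n}0.png",c["color"][:,:,::-1]); print(n,c["fx"],c["cx"],c["cy"]);print(c["view"])
E
```

```text
pics
{'time': 0.0, 'qpos': array([-1.355 ,  0.2872,  1.5782,  0.    ,  1.2786, -0.15  ]), 'dq': array([ 0.0004, -0.0005, -0.0004, -0.0018, -0.0008,  0.0007]), 'joint_efforts': array([ -0.0001, -40.5982, -29.2626,  -0.0001,   0.0056,  -0.    ]), 'eef_pos': array([ 0.2413, -0.6297,  0.2299]), 'tcp_rot': array([ 0.4013,  0.5832, -0.4002,  0.582 ]), 'contact_force': array([-0.6733, -0.1908, -0.4033]), 'wrist_torque': array([0.0188, 0.0236, 0.0097]), 'opening': 1.0000252774638936}
scene 437.5520618531429 320.8098211686129 238.73720898108783
[[ 0.1161  0.9932  0.0081 -0.057 ]
 [ 0.8014 -0.0889 -0.5915 -0.3687]
 [-0.5867  0.0751 -0.8063  1.116 ]
 [ 0.      0.      0.      1.    ]]
top 485.1627600020875 319.80951820016645 238.92779275336784
[[ 0.029  -0.9996 -0.0047  0.0054]
 [-0.9961 -0.0285 -0.0837  0.5074]
 [ 0.0835  0.0071 -0.9965  0.8756]
 [ 0.      0.      0.      1.    ]]
```

View pics/scene0.png

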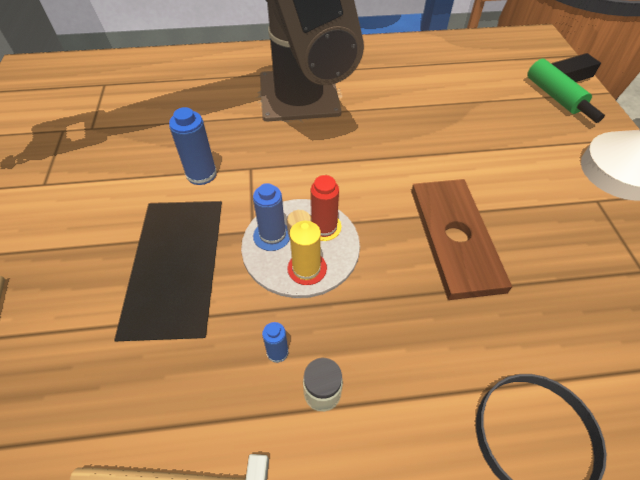

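View pics/top0.png

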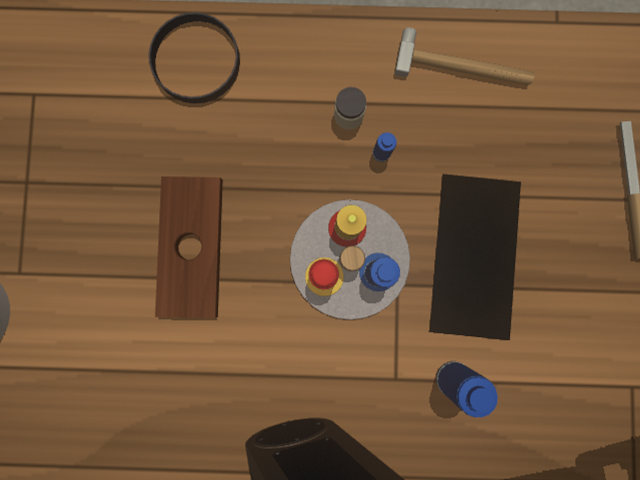

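Top view: the cans are red (323,273), blue (386,271) and yellow (350,218), with the bung at (352,258). Blue stands on the blue spot, yellow on red, and red on yellow. The hole is at (189,246), the mat around (475,257), the jar at (350,105), and there are small and large blue decoys.

```bash
cat > h.py <<'E'
import cv2,numpy as np
from plant import ctrl,cams
from scipy.spatial.transform import Rotation as R
np.set_printoptions(precision=4,suppress=True)
def ray(c,u,v,z):
    V=np.array(c["view"]);o=-V[:3,:3].T@V[:3,3]
    d=V[:3,:3].T@np.array([(u-c["cx"])/c["fx"],(v-c["cy"])/c["fy"],1])
    return o+d*(z-o[2])/d[2]
def proj(c,p):
    q=(np.array(c["view"])@np.append(p,1))[:3]
    return np.array([c["fx"]*q[0]/q[2]+c["cx"],c["fy"]*q[1]/q[2]+c["cy"]])
def hsv(c): return cv2.cvtColor(c["color"],cv2.COLOR_RGB2HSV)
def blobs(m,amin=30):
    cs,_=cv2.findContours(m.astype(np.uint8),cv2.RETR_EXTERNAL,cv2.CHAIN_APPROX_NONE)
    return sorted([k for k in cs if cv2.contourArea(k)>amin],key=cv2.contourArea,reverse=True)
def delta(x,y,z,yaw=None,frm=None):
    """shift units & turn for target TCP; yaw= world angle of jaw axis (deg, mod 180)"""
    s=ctrl.get_state(); r=R.from_quat(s["tcp_rot"]); M=r.as_matrix()
    sh=M.T@(np.array([x,y,z])-s["eef_pos"])/.3
    cur=np.degrees(np.arctan2(M[1,2],M[0,2]))
    out=[sh.round(4)]
    if yaw is not None:
        d=(yaw-cur+90)%180-90
        out.append((np.round(-d/90,4),np.round((-d+(180 if d>0 else -180))/90,4)))
    print("pos",s["eef_pos"],"jaw",round(cur,1),"toolx",M[:,0],"q6",s["qpos"][5],"t",s["time"],"shift",*out)
E
python3 - <<'E'
from h import *
c=cams.read_camera("top"); s=cams.read_camera("scene")
H=hsv(c); h,S,V=[H[...,i].astype(int) for i in range(3)]
roi=np.zeros(h.shape,bool); roi[190:330,280:420]=1
m={"red":((h<5)|(h>174))&(S>150)&roi,"yel":(h>20)&(h<34)&(S>140)&roi,"blu":(h>100)&(h<125)&(S>120)&roi,
"grey":(S<50)&(V>70)&roi}
for k in m:
    for b in blobs(m[k])[:3]:
        (u,v),r=cv2.minEnclosingCircle(b); print(k,(u,v),r,cv2.contourArea(b),"hull ell",cv2.fitEllipse(cv2.convexHull(b)))
    if k=="grey":
        pts=cv2.convexHull(np.vstack(blobs(m[k],20)));e=cv2.fitEllipse(pts);print("board",e,ray(c,*e[0],.012))
mm=(V<60)&(S<120);z=np.zeros_like(mm);z[160:345,420:530]=1
b=blobs(mm&z)[0];r=cv2.minAreaRect(b);print("mat",r);print(np.array([ray(c,*p,.004) for p in cv2.boxPoints(r)]),ray(c,*r[0],.004))
hole=c["color"][225:268,168:212]; 
print("hole~",ray(c,189,246,.024)," big can base guess",ray(c,450,378,0),"jar",ray(c,350,105,.074))
cv2.imwrite("pics/z1.png",np.hstack([cv2.resize(c["color"][195:325,285:415,::-1],(520,520),interpolation=cv2.INTER_CUBIC),cv2.resize(c["color"][220:272,163:215,::-1],(260,260),interpolation=cv2.INTER_CUBIC).repeat(2,0)]))
for p in[(323,273),(386,271),(352,218)]: print(ray(c,*p,.14))
for p in[(325,184),(266,190),(305,226)]: print(ray(s,*p,.14))
E
```

```text
red (323.5, 274.0) 14.705541610717773 624.5 hull ell ((323.47882080078125, 273.9372863769531), (28.798049926757812, 29.141864776611328), 149.37542724609375)
red (347.0, 227.4705810546875) 18.592897415161133 243.5 hull ell ((346.78887939453125, 227.56781005859375), (35.596866607666016, 37.064395904541016), 108.34576416015625)
yel (350.5, 219.5) 15.182326316833496 635.5 hull ell ((350.93145751953125, 219.6479949951172), (28.978958129882812, 29.545150756835938), 84.39464569091797)
yel (335.0, 285.5) 8.500100135803223 62.5 hull ell ((337.0218505859375, 285.2059631347656), (5.874678134918213, 19.373905181884766), 31.158334732055664)
blu (379.5, 272.0) 19.72951889038086 747.5 hull ell ((379.4404296875, 270.3986511230469), (32.60691452026367, 40.50727081298828), 105.75657653808594)
grey (349.5867004394531, 259.1069030761719) 59.90986633300781 10988.5 hull ell ((349.5167236328125, 259.12548828125), (118.75773620605469, 119.54390716552734), 138.5132598876953)
board ((349.5167236328125, 259.12548828125), (118.75773620605469, 119.54390716552734), 138.5132598876953) [ 0.4717 -0.0362  0.012 ]
mat ((475.5138244628906, 256.83447265625), (80.22193908691406, 159.36427307128906), 4.763640880584717)
[[ 0.3396 -0.1869  0.004 ]
 [ 0.6389 -0.209   0.004 ]
 [ 0.6303 -0.3607  0.004 ]
 [ 0.3318 -0.3346  0.004 ]] [ 0.4831 -0.2727  0.004 ]
hole~ [0.4868 0.2607 0.024 ]  big can base guess [ 0.2582 -0.2275  0.    ] jar [ 0.7433 -0.0271  0.074 ]
[0.4428 0.0125 0.14  ]
[ 0.4488 -0.0877  0.14  ]
[ 0.5323 -0.0316  0.14  ]
[0.449  0.0109 0.14  ]
[ 0.4519 -0.0888  0.14  ]
[ 0.5349 -0.0312  0.14  ]
```

View pics/z1.png

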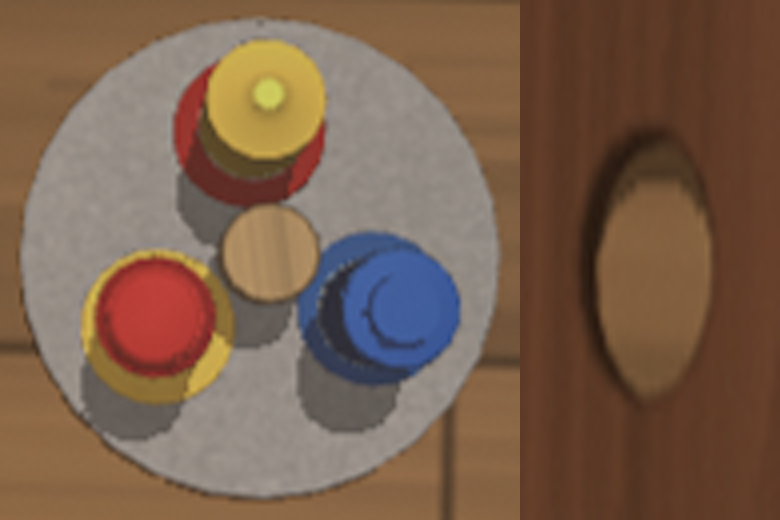

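```bash
python3 - <<'E'
from h import *
delta(.448,-.088,.225,120)
M=R.from_quat(ctrl.get_state()["tcp_rot"]).as_matrix();print(M)
c=cams.read_camera("top")
for z in(.14,.18,.22):print(z,ray(c,480,400,z))
E
```

```text
pos [ 0.2414 -0.6299  0.2304] jaw -69.0 toolx [-0.0003  0.0014 -1.    ] q6 -0.1500083276441703 t 0.2 shift [ 0.0206  1.2893 -1.4405] (np.float64(-0.1005), np.float64(1.8995))
[[-0.0003  0.9338  0.3577]
 [ 0.0014  0.3577 -0.9338]
 [-1.      0.0002 -0.0015]]
0.14 [ 0.2526 -0.2374  0.14  ]
0.18 [ 0.2619 -0.2245  0.18  ]
0.22 [ 0.2712 -0.2115  0.22  ]
```

play_rows(rows=[[100, [0, 0.645, -0.72], [0, 0, 0]], [100, [0, 0.645, -0.72], [0, 0, 0]], [100, [0, 0.645, -0.72], [0, 0, 0]], [100, [0, 0.645, -0.72], [0, 0, 0]], [100, [0, 0.645, -0.72], [0, 0, 0]], [100, [0, 0.645, -0.72], [0, 0, 0]], [100, [0, 0.645, -0.72], [0, 0, 0]]], force=40)

```text
time: 0.83
eef_pos: [0.3452, -0.3573, 0.2312]
tcp_rot: [0.401, 0.582, -0.401, 0.583]
contact_force: [0.8, 0.5, 1.1]
opening: 1.001
```

play_rows(rows=[[100, [0.02, 0.645, -0.72], [-0.1, 0, 0]], [100, [0.02, 0.645, -0.72], [-0.1, 0, 0]], [100, [0.02, 0.645, -0.72], [-0.1, 0, 0]], [100, [0.02, 0.645, -0.72], [-0.1, 0, 0]], [100, [0.02, 0.645, -0.72], [-0.1, 0, 0]], [100, [0.02, 0.645, -0.72], [-0.1, 0, 0]], [100, [0.02, 0.645, -0.72], [-0.1, 0, 0]], [100, [0.02, 0.645, -0.72], [-0.1, 0, 0]], [100, [0.02, 0.645, -0.72], [-0.1, 0, 0]]])

```text
time: 1.58
eef_pos: [0.4486, -0.0864, 0.2253]
tcp_rot: [0.352, 0.613, -0.352, 0.613]
contact_force: [0.9, -0.1, 0.1]
opening: 1.0
```

```bash
python3 - <<'E'
from h import *
delta(.448,-.088,.078,120)
c=cams.read_camera("wrist");cv2.imwrite("pics/w1.png",c["color"][:,:,::-1])
for n,p in dict(blue=(.448,-.088,.14),bluefoot=(.4472,-.0888,.015),red=(.44,.012,.14),yel=(.531,-.031,.14),board=(.4717,-.0362,.012)).items(): print(n,proj(c,p))
E
```

```text
pos [ 0.4486 -0.0864  0.2253] jaw -59.7 toolx [-0.0001 -0.0002 -1.    ] q6 0.6301470735088716 t 1.5833 shift [ 0.491  -0.0045  0.0036] (np.float64(0.0028), np.float64(-1.9972))
blue [324.8854 245.9354]
bluefoot [324.7163 203.3216]
red [155.2226 167.7905]
yel [310.2895  52.6105]
board [284.4493 145.4514]
```

View pics/w1.png

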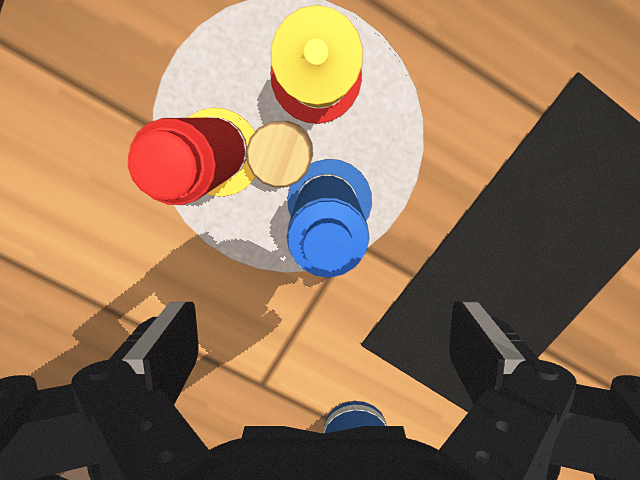

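Wrist view: cap tops are at red (164,161), blue (329,243) and yellow tip (316,51), all within 5 mm of prediction.

```bash
python3 - <<'E'
from h import *
c=cams.read_camera("wrist")
for p in [(164,161),(329,243),(316,51)]: print(ray(c,*p,.14))
b=ray(c,329,243,.14);delta(b[0],b[1],.078)
E
```

```text
[0.4456 0.0081 0.14  ]
[ 0.4504 -0.0905  0.14  ]
[ 0.533  -0.0347  0.14  ]
pos [ 0.4483 -0.0886  0.2253] jaw -60.0 toolx [-0.0001 -0.0005 -1.    ] q6 0.6299682206679952 t 1.6833 shift [0.4911 0.0032 0.0088]
```

play_rows(rows=[[100, [0.13, 0.003, 0.004], [0, 0, 0]], [100, [0.25, 0.003, 0.004], [0, 0, 0]], [100, [0.38, 0.003, 0.004], [0, 0, 0]], [100, [0.491, 0.003, 0.004], [0, 0, 0]], [100, [0.491, 0.003, 0.004], [0, 0, 0]], [30, [0.491, 0.003, 0.004], [0, 0, 0]], [30, [0.491, 0.003, 0.004], [0, 0, 0]], [30, [0.491, 0.003, 0.004], [0, 0, 0]], [30, [0.491, 0.003, 0.004], [0, 0, 0]], [30, [0.491, 0.003, 0.004], [0, 0, 0]]], force=40)

```text
time: 2.52
eef_pos: [0.4518, -0.0901, 0.0812]
tcp_rot: [0.354, 0.61, -0.354, 0.614]
contact_force: [-1.2, -0.1, 6.7]
opening: 0.576
```

play_rows(rows=[[30, [0, 0, 0], [0, 0, 0]], [30, [0, 0, 0], [0, 0, 0]], [30, [-0.03, 0, 0], [0, 0, 0]], [30, [-0.1, 0, 0], [0, 0, 0]], [30, [-0.2, 0, 0], [0, 0, 0]], [30, [-0.2, 0, 0], [0, 0, 0]]])

```text
time: 3.02
eef_pos: [0.4533, -0.0905, 0.1444]
tcp_rot: [0.354, 0.608, -0.353, 0.616]
contact_force: [1.2, -0.0, -0.9]
opening: 0.575
```

```bash
python3 - <<'E'
from h import *
delta(.433,-.267,.138,86)
E
```

```text
pos [ 0.4533 -0.0905  0.1444] jaw -60.0 toolx [ 0.0108 -0.0048 -0.9999] q6 0.6304681969403441 t 3.0167 shift [ 0.0233 -0.3527  0.4757] (np.float64(0.3775), np.float64(-1.6225))
```

```bash
python3 - <<'E'
from h import *
c=cams.read_camera("scene");cv2.imwrite("pics/s1.png",c["color"][:,:,::-1])
delta(.433,-.267,.138,86); s=ctrl.get_state(); print(s["qpos"],s["contact_force"],s["wrist_torque"])
E
```

```text
pos [ 0.4522 -0.0901  0.142 ] jaw -60.0 toolx [ 0.0082 -0.0037 -1.    ] q6 0.6304942078998989 t 3.0667 shift [ 0.015  -0.3501  0.4787] (np.float64(0.3774), np.float64(-1.6226))
[-0.4172 -0.1054  2.1702 -0.0001  1.0678  0.6305] [ 0.5066 -0.372  -2.8647] [0.0256 0.0139 0.0174]
```

View pics/s1.png

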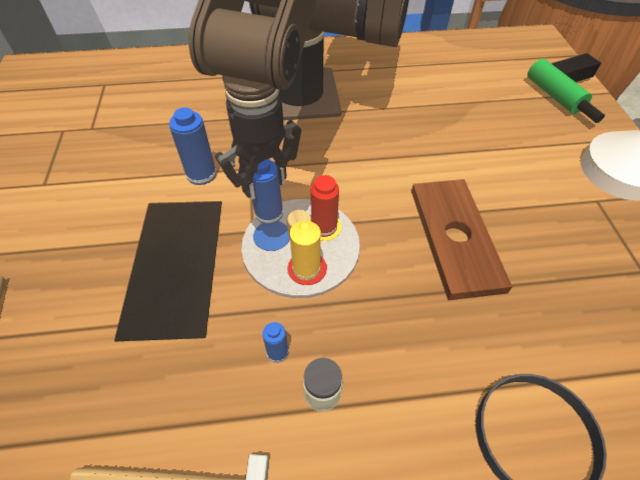

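Scene view: the blue can is held upright and clear of its spot, and nothing else has moved.

play_rows(rows=[[30, [0, -0.06, 0.08], [0.07, 0, 0]], [30, [0, -0.14, 0.19], [0.15, 0, 0]], [30, [0, -0.22, 0.31], [0.22, 0, 0]], [30, [0, -0.3, 0.42], [0.3, 0, 0]], [30, [0, -0.344, 0.486], [0.377, 0, 0]], [30, [0, -0.344, 0.486], [0.377, 0, 0]], [30, [0.1, -0.344, 0.486], [0.377, 0, 0]], [30, [0.2, -0.344, 0.486], [0.377, 0, 0]], [30, [0.227, -0.344, 0.486], [0.377, 0, 0]], [30, [0.227, -0.344, 0.486], [0.377, 0, 0]]])

```text
time: 3.9
eef_pos: [0.4327, -0.2654, 0.069]
tcp_rot: [0.517, 0.484, -0.517, 0.481]
contact_force: [0.0, 0.2, -2.3]
opening: 0.575
```

play_rows(rows=[[30, [0, 0, 0], [0, 0, 0]], [30, [0, 0, 0], [0, 0, 0]], [30, [0, 0, 0], [0, 0, 0]]])

```text
time: 4.15
eef_pos: [0.4328, -0.2662, 0.0694]
tcp_rot: [-0.517, -0.483, 0.517, -0.482]
contact_force: [-0.3, 0.4, -2.5]
opening: 0.575
```

```bash
python3 - <<'E'
from h import *
c=cams.read_camera("wrist");cv2.imwrite("pics/w2.png",c["color"][:,:,::-1])
delta(.433,-.267,.069,86); s=ctrl.get_state(); print(s["contact_force"])
E
```

```text
pos [ 0.4328 -0.2664  0.0696] jaw -93.9 toolx [-0.0006  0.0005 -1.    ] q6 0.8880226719759011 t 4.2 shift [0.0019 0.0007 0.0021] (np.float64(0.0007), np.float64(-1.9993))
[-0.8773 -0.7926 -1.8471]
```

play_rows(rows=[[30, [0.005, 0, 0], [0, 0, 0]], [30, [0.01, 0, 0], [0, 0, 0]], [30, [0.01, 0, 0], [0, 0, 0]]])

```text
time: 4.45
eef_pos: [0.4334, -0.267, 0.0684]
tcp_rot: [0.517, 0.483, -0.517, 0.482]
contact_force: [-1.6, 2.6, 5.8]
opening: 0.573
```

play_rows(rows=[[100, [0, 0, 0], [0, 0, 0]], [100, [0, 0, 0], [0, 0, 0]], [100, [0, 0, 0], [0, 0, 0]], [100, [-0.02, 0, 0], [0, 0, 0]], [100, [-0.15, 0, 0], [0, 0, 0]], [100, [-0.28, 0, 0], [0, 0, 0]], [100, [-0.41, 0, 0], [0, 0, 0]], [100, [-0.5, 0, 0], [0, 0, 0]]])

```text
time: 5.12
eef_pos: [0.434, -0.2677, 0.2214]
tcp_rot: [0.517, 0.481, -0.517, 0.484]
contact_force: [1.4, -0.6, -0.2]
opening: 0.996
```

play_rows(rows=[[100, [0, 0.04, -0.12], [0, 0, 0]], [100, [0, 0.08, -0.24], [0, 0, 0]], [100, [0, 0.12, -0.36], [0, 0, 0]], [100, [0, 0.16, -0.48], [0, 0, 0]], [100, [0, 0.2, -0.6], [0, 0, 0]], [100, [0, 0.24, -0.7], [0, 0, 0]], [100, [0, 0.276, -0.802], [0, 0, 0]], [100, [0, 0.276, -0.802], [0, 0, 0]], [100, [0, 0.276, -0.802], [0, 0, 0]], [100, [0, 0.276, -0.802], [0, 0, 0]]])

```text
time: 5.95
eef_pos: [0.5323, -0.0327, 0.217]
tcp_rot: [-0.517, -0.482, 0.517, -0.483]
contact_force: [-0.4, 0.0, 0.2]
opening: 0.998
```

```bash
python3 - <<'E'
from h import *
c=cams.read_camera("wrist");cv2.imwrite("pics/w3.png",c["color"][:,:,::-1])
delta(.5325,-.033,.08,86)
H=hsv(c);h,S,V=[H[...,i].astype(int) for i in range(3)]
for b in blobs((h>26)&(h<34)&(S>100)&(V>120),100)[:3]:
  e=cv2.fitEllipse(cv2.convexHull(b));print(e)
t=cams.read_camera("top");cv2.imwrite("pics/t3.png",t["color"][:,:,::-1])
print(proj(c,(.5325,-.033,.14)))
E
```

```text
pos [ 0.5321 -0.0333  0.217 ] jaw -94.0 toolx [-0.0001 -0.0004 -1.    ] q6 1.3882299746290097 t 6.0 shift [ 0.4567  0.0012 -0.0011] (np.float64(-0.0001), np.float64(1.9999))
((323.7447204589844, 235.56295776367188), (78.1155014038086, 81.9359130859375), 90.87733459472656)
((323.67022705078125, 246.46717834472656), (21.0350284576416, 21.807586669921875), 96.18699645996094)
[324.2198 247.5586]
```

View pics/w3.png

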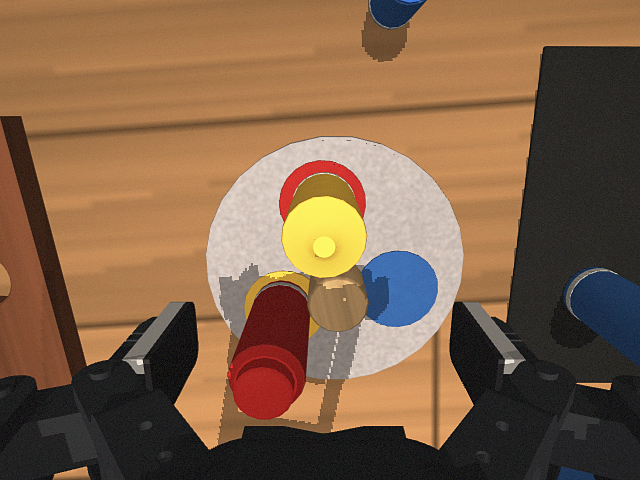

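Wrist view: the yellow tip (324,246) is centred under the jaws. Blue stands on the mat, and the blue spot at (400,288) is bare.

play_rows(rows=[[100, [0.13, 0, 0], [0, 0, 0]], [100, [0.25, 0, 0], [0, 0, 0]], [100, [0.38, 0, 0], [0, 0, 0]], [100, [0.457, 0, 0], [0, 0, 0]], [100, [0.457, 0, 0], [0, 0, 0]], [30, [0.457, 0, 0], [0, 0, 0]], [30, [0.457, 0, 0], [0, 0, 0]], [30, [0.457, 0, 0], [0, 0, 0]], [30, [0.457, 0, 0], [0, 0, 0]], [30, [0.457, 0, 0], [0, 0, 0]]])

```text
time: 6.88
eef_pos: [0.5346, -0.0333, 0.0829]
tcp_rot: [0.518, 0.481, -0.516, 0.484]
contact_force: [0.3, 0.6, 6.3]
opening: 0.573
```

play_rows(rows=[[30, [0, 0, 0], [0, 0, 0]], [30, [-0.03, 0, 0], [0, 0, 0]], [30, [-0.1, 0, 0], [0, 0, 0]], [30, [-0.2, 0, 0], [0, 0, 0]], [30, [-0.2, 0, 0], [0, 0, 0]], [30, [-0.2, 0, 0], [0, 0, 0]], [30, [-0.2, 0, 0], [0, 0, 0]]])

```text
time: 7.47
eef_pos: [0.5316, -0.0324, 0.1392]
tcp_rot: [-0.517, -0.483, 0.517, -0.482]
contact_force: [-0.5, 0.1, -2.1]
opening: 0.573
```

```bash
python3 - <<'E'
from h import *
delta(.593,-.279,.075,86)
E
```

```text
pos [ 0.5316 -0.0324  0.1392] jaw -94.0 toolx [-0.0012  0.0004 -1.    ] q6 1.3885729249932686 t 7.4667 shift [0.2135 0.2612 0.806 ] (np.float64(0.0004), np.float64(-1.9996))
```

play_rows(rows=[[30, [0, 0.04, 0.12], [0, 0, 0]], [30, [0, 0.08, 0.24], [0, 0, 0]], [30, [0, 0.12, 0.36], [0, 0, 0]], [30, [0, 0.16, 0.48], [0, 0, 0]], [30, [0, 0.2, 0.6], [0, 0, 0]], [30, [0, 0.24, 0.72], [0, 0, 0]], [30, [0, 0.261, 0.806], [0, 0, 0]], [30, [0, 0.261, 0.806], [0, 0, 0]], [30, [0.1, 0.261, 0.806], [0, 0, 0]], [30, [0.19, 0.261, 0.806], [0, 0, 0]]])

```text
time: 8.3
eef_pos: [0.5938, -0.2798, 0.0819]
tcp_rot: [0.517, 0.482, -0.517, 0.482]
contact_force: [-0.8, 0.5, -3.1]
opening: 0.577
```

play_rows(rows=[[30, [0.025, 0, 0], [0, 0, 0]], [30, [0.033, 0, 0], [0, 0, 0]], [30, [0.033, 0, 0], [0, 0, 0]], [30, [0.033, 0, 0], [0, 0, 0]]])

```text
time: 8.63
eef_pos: [0.5929, -0.2781, 0.0716]
tcp_rot: [-0.517, -0.483, 0.517, -0.482]
contact_force: [-0.5, 0.5, -1.9]
opening: 0.575
```

play_rows(rows=[[30, [0.005, 0, 0], [0, 0, 0]], [30, [0.01, 0, 0], [0, 0, 0]], [30, [0.01, 0, 0], [0, 0, 0]]])

```text
time: 8.88
eef_pos: [0.5935, -0.2784, 0.0714]
tcp_rot: [0.517, 0.483, -0.517, 0.482]
contact_force: [-3.9, 2.9, 6.5]
opening: 0.577
```

play_rows(rows=[[100, [0, 0, 0], [0, 0, 0]], [100, [0, 0, 0], [0, 0, 0]], [100, [0, 0, 0], [0, 0, 0]], [100, [-0.02, 0, 0], [0, 0, 0]], [100, [-0.15, 0, 0], [0, 0, 0]], [100, [-0.28, 0, 0], [0, 0, 0]], [100, [-0.41, 0, 0], [0, 0, 0]], [100, [-0.5, 0, 0], [0, 0, 0]]])

```text
time: 9.55
eef_pos: [0.5948, -0.28, 0.2248]
tcp_rot: [0.517, 0.481, -0.517, 0.484]
contact_force: [0.4, -0.4, 1.3]
opening: 1.002
```

play_rows(rows=[[100, [0, -0.07, -0.11], [0.07, 0, 0]], [100, [0, -0.14, -0.22], [0.14, 0, 0]], [100, [0, -0.21, -0.34], [0.21, 0, 0]], [100, [0, -0.28, -0.45], [0.289, 0, 0]], [100, [0, -0.35, -0.57], [0.289, 0, 0]], [100, [0, -0.42, -0.69], [0.289, 0, 0]], [100, [0, -0.49, -0.81], [0.289, 0, 0]], [100, [0, -0.563, -0.927], [0.289, 0, 0]], [100, [0, -0.563, -0.927], [0.289, 0, 0]], [100, [0, -0.563, -0.927], [0.289, 0, 0]]])

```text
time: 10.38
eef_pos: [0.4438, 0.0114, 0.2204]
tcp_rot: [0.612, 0.354, -0.611, 0.355]
contact_force: [0.0, 0.4, -0.4]
opening: 0.998
```

play_rows(rows=[[100, [0, 0, 0], [0, 0, 0]], [100, [0, 0, 0], [0, 0, 0]]])

```text
time: 10.55
eef_pos: [0.4452, 0.009, 0.2204]
tcp_rot: [0.613, 0.353, -0.612, 0.354]
contact_force: [-0.1, -1.0, -0.5]
opening: 1.001
```

```bash
python3 - <<'E'
from h import *
c=cams.read_camera("wrist");cv2.imwrite("pics/w4.png",c["color"][:,:,::-1])
H=hsv(c);h,S,V=[H[...,i].astype(int) for i in range(3)]
for b in blobs(((h<6)|(h>174))&(S>140)&(V>60),100)[:3]:
  e=cv2.fitEllipse(cv2.convexHull(b));print(e)
print(proj(c,(.444,.01,.14)))
delta(.444,.01,.08,60)
E
```

```text
((313.62310791015625, 79.74727630615234), (92.05509948730469, 97.47634887695312), 178.1256866455078)
((324.5754699707031, 231.5899200439453), (82.739501953125, 103.72884368896484), 179.67030334472656)
[323.8868 248.621 ]
pos [0.4452 0.0089 0.2202] jaw -120.1 toolx [ 0.0005 -0.0003 -1.    ] q6 1.8870849318167493 t 10.6 shift [ 0.4674 -0.0056 -0.0013] (np.float64(-0.0008), np.float64(1.9992))
```

View pics/w4.png

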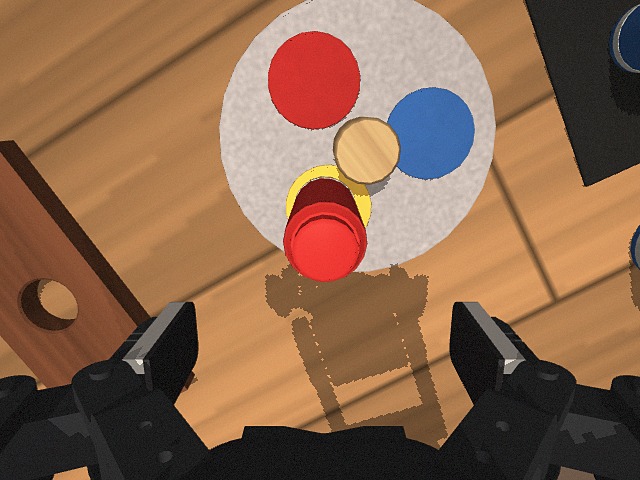

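Wrist view: the red cap centre (326,248) matches the prediction. The red spot (314,80), blue spot (431,133) and bung (367,150) are in clear view.

play_rows(rows=[[100, [0.13, -0.004, 0], [0, 0, 0]], [100, [0.25, -0.004, 0], [0, 0, 0]], [100, [0.38, -0.004, 0], [0, 0, 0]], [100, [0.467, -0.004, 0], [0, 0, 0]], [100, [0.467, -0.004, 0], [0, 0, 0]], [30, [0.467, -0.004, 0], [0, 0, 0]], [30, [0.467, -0.004, 0], [0, 0, 0]], [30, [0.467, -0.004, 0], [0, 0, 0]], [30, [0.467, -0.004, 0], [0, 0, 0]], [30, [0.467, -0.004, 0], [0, 0, 0]]])

```text
time: 11.43
eef_pos: [0.4456, 0.0096, 0.0826]
tcp_rot: [0.613, 0.352, -0.611, 0.355]
contact_force: [-1.2, -2.1, 6.4]
opening: 0.576
```

play_rows(rows=[[30, [0, 0, 0], [0, 0, 0]], [30, [-0.03, 0, 0], [0, 0, 0]], [30, [-0.12, 0, 0], [0, 0, 0]], [30, [-0.24, 0, 0], [0, 0, 0]], [30, [-0.36, 0, 0], [0, 0, 0]], [30, [-0.36, 0, 0], [0, 0, 0]], [30, [-0.36, 0, 0], [0, 0, 0]], [30, [-0.36, 0, 0], [0, 0, 0]]])

```text
time: 12.1
eef_pos: [0.4427, 0.0108, 0.1874]
tcp_rot: [-0.612, -0.354, 0.612, -0.353]
contact_force: [0.1, 0.7, -2.6]
opening: 0.578
```

```bash
python3 - <<'E'
from h import *
delta(.513,-.273,.075,86)
E
```

```text
pos [0.4427 0.0108 0.1874] jaw -120.0 toolx [-0.0008  0.0005 -1.    ] q6 1.8882040799184179 t 12.1 shift [0.3739 0.676  0.7025] (np.float64(-0.2886), np.float64(1.7114))
```

play_rows(rows=[[30, [0, 0.085, 0.088], [-0.07, 0, 0]], [30, [0, 0.17, 0.176], [-0.14, 0, 0]], [30, [0, 0.255, 0.264], [-0.21, 0, 0]], [30, [0, 0.34, 0.352], [-0.288, 0, 0]], [30, [0, 0.425, 0.44], [-0.288, 0, 0]], [30, [0, 0.51, 0.528], [-0.288, 0, 0]], [30, [0, 0.595, 0.616], [-0.288, 0, 0]], [30, [0, 0.676, 0.702], [-0.288, 0, 0]], [30, [0, 0.676, 0.702], [-0.288, 0, 0]], [30, [0.08, 0.676, 0.702], [-0.288, 0, 0]]])

```text
time: 12.93
eef_pos: [0.5156, -0.2765, 0.1661]
tcp_rot: [0.519, 0.479, -0.518, 0.483]
contact_force: [1.5, -0.4, -0.9]
opening: 0.58
```

play_rows(rows=[[30, [0.1, 0, 0], [0, 0, 0]], [30, [0.2, 0, 0], [0, 0, 0]], [30, [0.28, 0, 0], [0, 0, 0]], [30, [0.303, 0, 0], [0, 0, 0]], [30, [0.303, 0, 0], [0, 0, 0]], [30, [0.303, 0, 0], [0, 0, 0]], [30, [0.308, 0, 0], [0, 0, 0]], [30, [0.312, 0, 0], [0, 0, 0]], [30, [0.312, 0, 0], [0, 0, 0]]])

```text
time: 13.68
eef_pos: [0.5135, -0.2726, 0.0704]
tcp_rot: [0.517, 0.483, -0.517, 0.481]
contact_force: [-1.7, 2.3, 2.8]
opening: 0.579
```

play_rows(rows=[[100, [0, 0, 0], [0, 0, 0]], [100, [0, 0, 0], [0, 0, 0]], [100, [0, 0, 0], [0, 0, 0]], [100, [-0.02, 0, 0], [0, 0, 0]], [100, [-0.15, 0, 0], [0, 0, 0]], [100, [-0.28, 0, 0], [0, 0, 0]], [100, [-0.41, 0, 0], [0, 0, 0]], [100, [-0.5, 0, 0], [0, 0, 0]]])

```text
time: 14.35
eef_pos: [0.515, -0.2741, 0.2251]
tcp_rot: [0.518, 0.48, -0.517, 0.484]
contact_force: [1.4, -1.0, 1.4]
opening: 0.999
```

play_rows(rows=[[100, [0, -0.03, -0.12], [0, 0, 0]], [100, [0, -0.06, -0.24], [0, 0, 0]], [100, [0, -0.09, -0.36], [0, 0, 0]], [100, [0, -0.12, -0.48], [0, 0, 0]], [100, [0, -0.15, -0.6], [0, 0, 0]], [100, [0, -0.18, -0.7], [0, 0, 0]], [100, [0, -0.19, -0.779], [0, 0, 0]], [100, [0, -0.19, -0.779], [0, 0, 0]], [100, [0, -0.19, -0.779], [0, 0, 0]], [100, [0, -0.19, -0.779], [0, 0, 0]]])

```text
time: 15.18
eef_pos: [0.4739, -0.0366, 0.2207]
tcp_rot: [0.517, 0.482, -0.517, 0.482]
contact_force: [0.3, 0.4, 0.2]
opening: 0.995
```

play_rows(rows=[[100, [0, 0, 0], [0, 0, 0]], [100, [0, 0, 0], [0, 0, 0]]])

```text
time: 15.35
eef_pos: [0.4738, -0.0373, 0.2203]
tcp_rot: [-0.518, -0.481, 0.518, -0.482]
contact_force: [0.3, 0.3, -0.2]
opening: 0.996
```

```bash
cat >> h.py <<'E'
def spots(c,roi=None):
    H=hsv(c);h,S,V=[H[...,i].astype(int) for i in range(3)]
    m={"red":((h<6)|(h>174))&(S>150)&(V>80),"yel":(h>22)&(h<34)&(S>150)&(V>80),"blu":(h>100)&(h<120)&(S>110)&(V>60)}
    for k in m:
        if roi is not None: m[k]=m[k]&roi
        for b in blobs(m[k],100)[:2]:
            e=cv2.fitEllipse(cv2.convexHull(b));print(k,e[0],e[1],ray(c,*e[0],.015))
E
python3 - <<'E'
from h import *
c=cams.read_camera("wrist");cv2.imwrite("pics/w5.png",c["color"][:,:,::-1]);print("wrist");spots(c)
t=cams.read_camera("top");roi=np.zeros((480,640),bool);roi[195:325,285:415]=1;print("top");spots(t,roi)
s=cams.read_camera("scene");cv2.imwrite("pics/s5.png",s["color"][:,:,::-1]);roi=np.zeros((480,640),bool);roi[195:300,235:365]=1;print("scene");spots(s,roi)
print(proj(c,(.4717,-.0362,.084)));delta(.4717,-.0362,.05,86)
E
```

```text
wrist
red (310.8299560546875, 130.1504364013672) (89.04393005371094, 91.73200988769531) [ 0.5321 -0.0313  0.015 ]
red (633.1246337890625, 136.2573699951172) (69.79541778564453, 97.3402099609375) [ 0.509  -0.2872  0.015 ]
yel (273.0953674316406, 242.27438354492188) (74.28330993652344, 84.44452667236328) [0.4418 0.0083 0.015 ]
blu (389.21087646484375, 222.8621826171875) (80.72412872314453, 84.47880554199219) [ 0.4518 -0.0911  0.015 ]
blu (626.56494140625, 245.78880310058594) (72.57730102539062, 121.69564819335938) [ 0.417  -0.2929  0.015 ]
top
yel (327.2835998535156, 276.401123046875) (28.098663330078125, 34.27970504760742) [0.4384 0.0043 0.015 ]
blu (375.9200744628906, 283.3733215332031) (12.65408992767334, 31.865314483642578) [ 0.4282 -0.0858  0.015 ]
scene
red (306.7991638183594, 268.04443359375) (32.50333023071289, 38.40398025512695) [ 0.5336 -0.0305  0.015 ]
yel (324.0064392089844, 226.43853759765625) (27.572540283203125, 32.77144241333008) [0.4428 0.0118 0.015 ]
blu (271.40985107421875, 235.43911743164062) (28.79912757873535, 35.5759162902832) [ 0.4533 -0.0902  0.015 ]
[322.3598 224.8091]
pos [ 0.4737 -0.0369  0.2201] jaw -94.1 toolx [-0.0002  0.     -1.    ] q6 1.3512995833979793 t 15.5 shift [ 0.5671 -0.0067 -0.002 ] (np.float64(-0.0016), np.float64(1.9984))
```

View pics/w5.png

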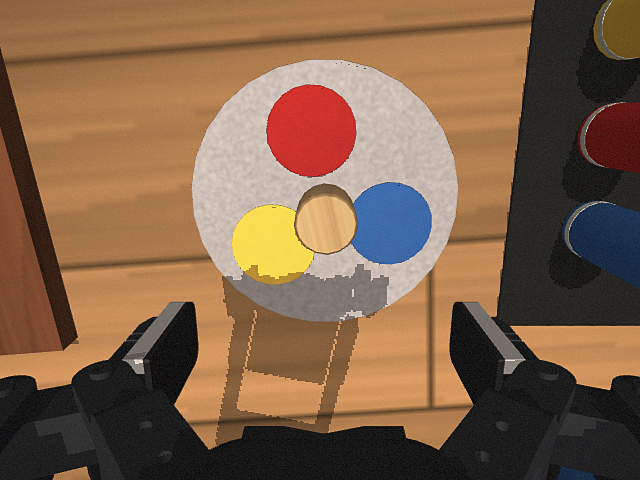

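View pics/s5.png

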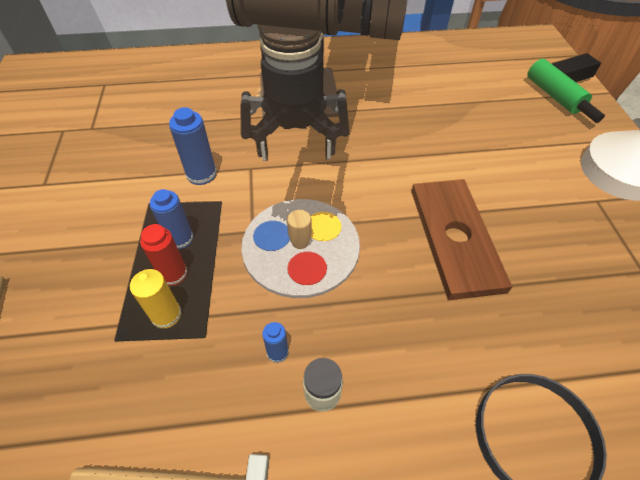

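Wrist and scene views: all three cans stand on the mat, and the bung top is at (326,222) px. The board centre comes out at about (0.4755, -0.038). Next I grip the bung.

play_rows(rows=[[100, [0.13, 0.003, 0.005], [0, 0, 0]], [100, [0.26, 0.003, 0.005], [0, 0, 0]], [100, [0.39, 0.003, 0.005], [0, 0, 0]], [100, [0.5, 0.003, 0.005], [0, 0, 0]], [100, [0.577, 0.003, 0.005], [0, 0, 0]], [100, [0.577, 0.003, 0.005], [0, 0, 0]], [20, [0.577, 0.003, 0.005], [0, 0, 0]], [20, [0.577, 0.003, 0.005], [0, 0, 0]], [20, [0.577, 0.003, 0.005], [0, 0, 0]], [20, [0.577, 0.003, 0.005], [0, 0, 0]]], force=30)

```text
time: 16.33
eef_pos: [0.4764, -0.0383, 0.0497]
tcp_rot: [0.518, 0.48, -0.517, 0.483]
contact_force: [0.6, -0.4, 0.8]
opening: 0.509
```

play_rows(rows=[[20, [0, 0, 0], [0, 0, 0]], [20, [0, 0, 0], [0, 0, 0]], [20, [-0.03, 0, 0], [0, 0, 0]], [20, [-0.12, 0, 0], [0, 0, 0]], [20, [-0.24, 0, 0], [0, 0, 0]], [20, [-0.35, 0, 0], [0, 0, 0]], [20, [-0.35, 0, 0], [0, 0, 0]]])

```text
time: 16.92
eef_pos: [0.4788, -0.0388, 0.1603]
tcp_rot: [0.52, 0.478, -0.515, 0.486]
contact_force: [1.2, 0.5, -0.5]
opening: 0.51
```

```bash
python3 - <<'E'
from h import *
delta(.4868,.2107,.15,86)
E
```

```text
pos [ 0.4788 -0.0388  0.1603] jaw -94.0 toolx [ 0.0139 -0.0041 -0.9999] q6 1.348711946644058 t 16.9167 shift [ 0.0313 -0.0324 -0.8318] (np.float64(-0.0005), np.float64(1.9995))
```

play_rows(rows=[[20, [0, -0.028, -0.125], [0, 0, 0]], [20, [0, -0.055, -0.25], [0, 0, 0]], [20, [0, -0.083, -0.375], [0, 0, 0]], [20, [0, -0.11, -0.5], [0, 0, 0]], [20, [0, -0.138, -0.625], [0, 0, 0]], [20, [0, -0.165, -0.75], [0, 0, 0]], [20, [0, -0.19, -0.87], [0, 0, 0]], [20, [0, -0.218, -0.983], [0, 0, 0]], [20, [0, -0.218, -0.983], [0, 0, 0]], [20, [0, -0.218, -0.983], [0, 0, 0]]])

```text
time: 17.75
eef_pos: [0.429, 0.2625, 0.1521]
tcp_rot: [-0.516, -0.483, 0.517, -0.483]
contact_force: [0.2, -0.7, -0.4]
opening: 0.505
```

play_rows(rows=[[20, [0, 0, 0], [0, 0, 0]], [20, [0, 0, 0], [0, 0, 0]], [20, [0, 0, 0], [0, 0, 0]]])

```text
time: 18.0
eef_pos: [0.4303, 0.2599, 0.152]
tcp_rot: [-0.518, -0.481, 0.518, -0.481]
contact_force: [1.4, -0.9, -0.6]
opening: 0.51
```

```bash
python3 - <<'E'
from h import *
c=cams.read_camera("wrist");cv2.imwrite("pics/w6.png",c["color"][:,:,::-1])
print(proj(c,(.4868,.2607,.024)));delta(.4868,.2607,.034,86)
E
```

```text
[315.9117 136.6422]
pos [0.4303 0.2599 0.1521] jaw -94.2 toolx [-0.0001 -0.0002 -1.    ] q6 1.9851815504539498 t 18.05 shift [ 0.3937  0.1875 -0.0163] (np.float64(-0.002), np.float64(1.998))
```

View pics/w6.png

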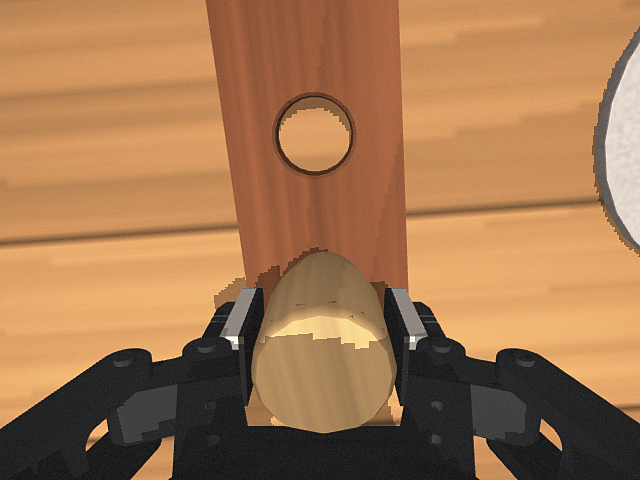

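Wrist view: the hole rim is centred at (314,134), which puts it at about (0.4884, 0.262). The bung is held straight.

play_rows(rows=[[20, [0, 0.1, -0.01], [0, 0, 0]], [20, [0, 0.193, -0.021], [0, 0, 0]], [20, [0, 0.193, -0.021], [0, 0, 0]], [20, [0.1, 0.193, -0.021], [0, 0, 0]], [20, [0.2, 0.193, -0.021], [0, 0, 0]], [20, [0.26, 0.193, -0.021], [0, 0, 0]], [20, [0.26, 0.193, -0.021], [0, 0, 0]], [20, [0.26, 0.193, -0.021], [0, 0, 0]], [20, [0.26, 0.193, -0.021], [0, 0, 0]]])

```text
time: 18.8
eef_pos: [0.4893, 0.2632, 0.0756]
tcp_rot: [0.518, 0.481, -0.517, 0.482]
contact_force: [-1.0, -0.2, -0.4]
opening: 0.509
```

```bash
python3 - <<'E'
from h import *
c=cams.read_camera("wrist");cv2.imwrite("pics/w7.png",c["color"][:,:,::-1])
delta(.4884,.262,.037)
E
```

```text
pos [0.4897 0.2635 0.0762] jaw -94.1 toolx [ 0.0034  0.0011 -1.    ] q6 1.953272127040721 t 18.85 shift [ 0.1307 -0.0043  0.0053]
```

View pics/w7.png

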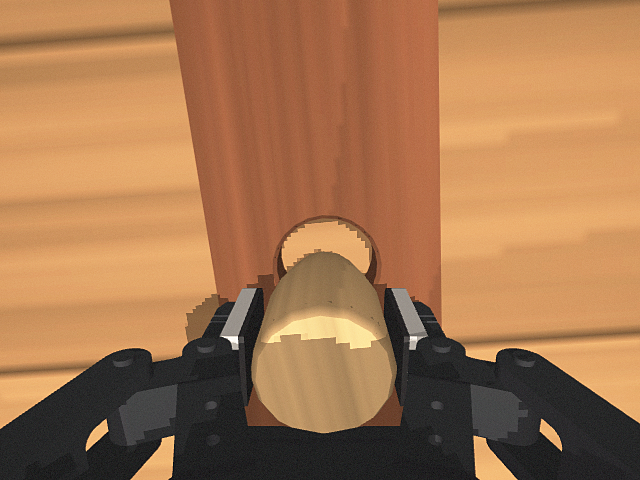

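Wrist view: the rim spans columns 275–378, and the bung foot at about column 322 is some 2 mm to its left. I'll correct this while lowering.

play_rows(rows=[[20, [0, -0.002, 0.008], [0, 0, 0]], [20, [0.03, -0.002, 0.008], [0, 0, 0]], [20, [0.06, -0.002, 0.008], [0, 0, 0]], [20, [0.09, -0.002, 0.008], [0, 0, 0]], [20, [0.12, -0.002, 0.008], [0, 0, 0]], [20, [0.12, -0.002, 0.008], [0, 0, 0]], [20, [0.12, -0.002, 0.008], [0, 0, 0]]])

```text
time: 19.43
eef_pos: [0.4878, 0.2608, 0.0373]
tcp_rot: [0.517, 0.482, -0.517, 0.482]
contact_force: [1.4, -0.9, -1.0]
opening: 0.507
```

play_rows(rows=[[20, [0.01, 0, 0], [0, 0, 0]], [20, [0.015, 0, 0], [0, 0, 0]], [20, [0.015, 0, 0], [0, 0, 0]], [20, [0.015, 0, 0], [0, 0, 0]]])

```text
time: 19.77
eef_pos: [0.4885, 0.261, 0.0369]
tcp_rot: [-0.517, -0.482, 0.518, -0.482]
contact_force: [-5.4, -3.6, 17.0]
opening: 0.508
```

play_rows(rows=[[100, [-0.01, 0, 0], [0, 0, 0]], [100, [-0.01, 0, 0], [0, 0, 0]], [100, [-0.01, 0, 0], [0, 0, 0]], [100, [-0.03, 0, 0], [0, 0, 0]], [100, [-0.15, 0, 0], [0, 0, 0]], [100, [-0.28, 0, 0], [0, 0, 0]], [100, [-0.41, 0, 0], [0, 0, 0]], [100, [-0.54, 0, 0], [0, 0, 0]], [100, [-0.62, 0, 0], [0, 0, 0]], [100, [-0.62, 0, 0], [0, 0, 0]]])

```text
time: 20.6
eef_pos: [0.4907, 0.2621, 0.2273]
tcp_rot: [0.521, 0.48, -0.513, 0.484]
contact_force: [1.1, 0.7, 2.0]
opening: 1.003
```

```bash
python3 - <<'E'
from h import *
c=cams.read_camera("wrist")["color"][100:380,160:480,::-1];s=cams.read_camera("scene");sc=s["color"][:,:,::-1]
cv2.imwrite("pics/c8.png",np.hstack([c,cv2.resize(sc[160:300,390:530],(280,280)),]))
t=cams.read_camera("top")
# mat cans from top view: cap centres
H=hsv(t);h,S,V=[H[...,i].astype(int) for i in range(3)]
roi=np.zeros(h.shape,bool);roi[160:350,420:540]=1
for k,m in {"red":((h<6)|(h>174))&(S>150),"yel":(h>20)&(h<34)&(S>140),"blu":(h>100)&(h<125)&(S>120)}.items():
    for b in blobs(m&roi)[:1]:print(k,cv2.boundingRect(b))
delta(.593,-.2785,.225,86)
E
```

```text
red (465, 223, 46, 32)
yel (484, 175, 30, 29)
blu (477, 271, 30, 30)
pos [0.4869 0.2607 0.2188] jaw -94.1 toolx [-0.0015 -0.0004 -1.    ] q6 1.949595609468909 t 20.75 shift [-0.0206  0.4802  1.7679] (np.float64(-0.0007), np.float64(1.9993))
```

View pics/c8.png

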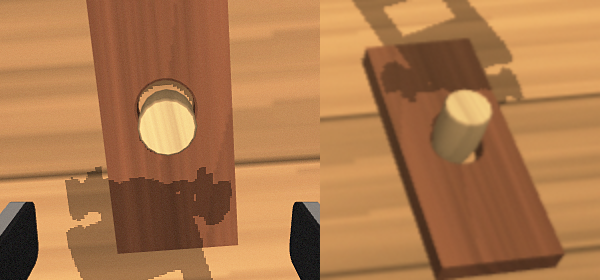

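```bash
python3 - <<'E'
from h import *
s=cams.read_camera("scene");w=cams.read_camera("wrist")
u,v=390+(467-320)/2,160+107/2   # scene bung top centre
for z in(.060,.072,.084):print(z,"scene",ray(s,u,v,z),"wrist",ray(w,327,226,z))
E
```

```text
0.06 scene [0.4757 0.2668 0.06  ] wrist [0.4771 0.2586 0.06  ]
0.072 scene [0.485  0.2605 0.072 ] wrist [0.4802 0.2585 0.072 ]
0.084 scene [0.4943 0.2542 0.084 ] wrist [0.4834 0.2584 0.084 ]
```

```bash
python3 - <<'E'
from h import *
w=cams.read_camera("wrist");s=cams.read_camera("scene")
for n,c,(a,b,x,y) in(("w",w,(170,300,270,390)),("s",s,(190,260,430,490))):
    H=hsv(c);h,S,V=[H[...,i].astype(int) for i in range(3)]
    m=np.zeros(h.shape,bool);m[a:b,x:y]=True
    m&=(V>195)&(h>14)
    k=blobs(m,20)[0];e=cv2.fitEllipse(cv2.convexHull(k));print(n,e,ray(c,*e[0],.072),"exp",proj(c,(.4884,.262,.072)),proj(c,(.4884,.262,.024)))
cv2.imwrite("pics/c9.png",np.hstack([cv2.resize(w["color"][160:300,250:390,::-1],(392,392),interpolation=cv2.INTER_CUBIC),cv2.resize(s["color"][185:265,415:495,::-1],(392,392),interpolation=cv2.INTER_CUBIC)]))
E
```

```text
w ((322.392578125, 220.76202392578125), (56.11985397338867, 57.32231140136719), 99.90593719482422) [0.4841 0.2613 0.072 ] exp [321.0078 214.7656] [321.237  201.0299]
s ((464.0240173339844, 213.31048583984375), (16.526044845581055, 22.93227767944336), 108.85252380371094) [0.4847 0.2616 0.072 ] exp [464.8785 214.8777] [457.9552 230.9609]
```

View pics/c9.png

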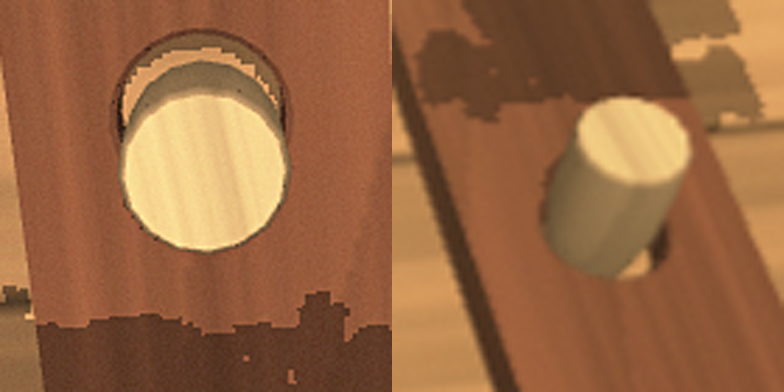

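Both views put the bung top at (0.4845, 0.2615) when I take z = 72 mm. That means it is fully down, about 4 mm off centre within the hole's play and upright. Now the cans go back, yellow first.

play_rows(rows=[[100, [0, 0.03, 0.13], [0, 0, 0]], [100, [0, 0.07, 0.26], [0, 0, 0]], [100, [0, 0.1, 0.39], [0, 0, 0]], [100, [0, 0.14, 0.52], [0, 0, 0]], [100, [0, 0.18, 0.65], [0, 0, 0]], [100, [0, 0.21, 0.78], [0, 0, 0]], [100, [0, 0.24, 0.884], [0, 0, 0]]], force=40)

```text
time: 21.53
eef_pos: [0.54, -0.0113, 0.2183]
tcp_rot: [-0.517, -0.482, 0.518, -0.481]
contact_force: [0.1, 0.1, -0.2]
opening: 0.999
```

play_rows(rows=[[100, [0, 0.03, 0.13], [0, 0, 0]], [100, [0, 0.07, 0.26], [0, 0, 0]], [100, [0, 0.1, 0.39], [0, 0, 0]], [100, [0, 0.14, 0.52], [0, 0, 0]], [100, [0, 0.18, 0.65], [0, 0, 0]], [100, [0, 0.21, 0.78], [0, 0, 0]], [100, [0, 0.24, 0.884], [0, 0, 0]], [100, [0, 0.24, 0.884], [0, 0, 0]], [100, [0, 0.24, 0.884], [0, 0, 0]], [100, [0, 0.24, 0.884], [0, 0, 0]]])

```text
time: 22.37
eef_pos: [0.593, -0.2776, 0.2181]
tcp_rot: [-0.517, -0.483, 0.518, -0.481]
contact_force: [-0.2, 0.1, 0.3]
opening: 0.996
```

play_rows(rows=[[100, [0, 0, 0], [0, 0, 0]], [100, [0, 0, 0], [0, 0, 0]]])

```text
time: 22.53
eef_pos: [0.5935, -0.2767, 0.2194]
tcp_rot: [-0.517, -0.483, 0.517, -0.482]
contact_force: [-0.3, 0.2, -0.0]
opening: 0.996
```

```bash
python3 - <<'E'
from h import *
c=cams.read_camera("wrist");cv2.imwrite("pics/w10.png",c["color"][:,:,::-1])
H=hsv(c);h,S,V=[H[...,i].astype(int) for i in range(3)]
for b in blobs((h>26)&(h<34)&(S>100)&(V>120),100)[:3]:print(cv2.fitEllipse(cv2.convexHull(b))[:2])
print(proj(c,(.593,-.2785,.129)));delta(.593,-.2785,.0705,86)
E
```

```text
((326.49169921875, 232.88607788085938), (76.76653289794922, 79.73641967773438))
((31.953506469726562, 370.42388916015625), (37.75411605834961, 72.85276794433594))
[327.0093 241.5234]
pos [ 0.5936 -0.2768  0.2196] jaw -94.0 toolx [-0.0002  0.0002 -1.    ] q6 1.048772867261749 t 22.5833 shift [ 0.4971 -0.0015  0.0057] (np.float64(0.0004), np.float64(-1.9996))
```

play_rows(rows=[[100, [0.13, 0, 0.004], [0, 0, 0]], [100, [0.26, 0, 0.004], [0, 0, 0]], [100, [0.38, 0, 0.004], [0, 0, 0]], [100, [0.497, 0, 0.004], [0, 0, 0]], [100, [0.497, 0, 0.004], [0, 0, 0]], [30, [0.497, 0, 0.004], [0, 0, 0]], [30, [0.497, 0, 0.004], [0, 0, 0]], [30, [0.497, 0, 0.004], [0, 0, 0]], [30, [0.497, 0, 0.004], [0, 0, 0]], [30, [0.497, 0, 0.004], [0, 0, 0]]])

```text
time: 23.42
eef_pos: [0.5957, -0.2805, 0.0748]
tcp_rot: [0.518, 0.48, -0.517, 0.484]
contact_force: [0.2, 2.9, 7.4]
opening: 0.575
```

play_rows(rows=[[30, [0, 0, 0], [0, 0, 0]], [30, [-0.03, 0, 0], [0, 0, 0]], [30, [-0.12, 0, 0], [0, 0, 0]], [30, [-0.24, 0, 0], [0, 0, 0]], [30, [-0.36, 0, 0], [0, 0, 0]], [30, [-0.45, 0, 0], [0, 0, 0]], [30, [-0.45, 0, 0], [0, 0, 0]], [30, [-0.45, 0, 0], [0, 0, 0]], [30, [-0.45, 0, 0], [0, 0, 0]]])

```text
time: 24.17
eef_pos: [0.5926, -0.2791, 0.2043]
tcp_rot: [-0.517, -0.483, 0.518, -0.481]
contact_force: [0.1, 0.0, -2.5]
opening: 0.575
```

```bash
python3 - <<'E'
from h import *
delta(.4412,.0091,.0825,60)
E
```

```text
pos [ 0.5926 -0.2791  0.2043] jaw -94.1 toolx [-0.0019  0.001  -1.    ] q6 1.0470473510123683 t 24.1667 shift [ 0.408  -0.5706 -0.9223] (np.float64(0.2881), np.float64(-1.7119))
```

play_rows(rows=[[30, [0, -0.07, -0.115], [0.07, 0, 0]], [30, [0, -0.14, -0.23], [0.14, 0, 0]], [30, [0, -0.21, -0.345], [0.21, 0, 0]], [30, [0, -0.28, -0.46], [0.288, 0, 0]], [30, [0, -0.355, -0.575], [0.288, 0, 0]], [30, [0, -0.425, -0.69], [0.288, 0, 0]], [30, [0, -0.5, -0.805], [0.288, 0, 0]], [30, [0, -0.571, -0.922], [0.288, 0, 0]], [30, [0, -0.571, -0.922], [0.288, 0, 0]], [30, [0, -0.571, -0.922], [0.288, 0, 0]]])

```text
time: 25.0
eef_pos: [0.4398, 0.0103, 0.2029]
tcp_rot: [-0.61, -0.356, 0.613, -0.354]
contact_force: [0.8, -0.1, -2.3]
opening: 0.577
```

play_rows(rows=[[30, [0.08, 0, 0], [0, 0, 0]], [30, [0.16, 0, 0], [0, 0, 0]], [30, [0.24, 0, 0], [0, 0, 0]], [30, [0.32, 0, 0], [0, 0, 0]], [30, [0.37, 0, 0], [0, 0, 0]], [30, [0.385, 0, 0], [0, 0, 0]], [30, [0.385, 0, 0], [0, 0, 0]], [30, [0.385, 0, 0], [0, 0, 0]], [30, [0.385, 0, 0], [0, 0, 0]]])

```text
time: 25.75
eef_pos: [0.4432, 0.0079, 0.091]
tcp_rot: [0.613, 0.353, -0.612, 0.354]
contact_force: [-0.1, 0.4, -2.4]
opening: 0.577
```

```bash
python3 - <<'E'
from h import *
delta(.4412,.0091,.0825,60)
E
```

```text
pos [0.4432 0.0079 0.091 ] jaw -120.0 toolx [ 0.002  -0.0005 -1.    ] q6 1.8829502639908438 t 25.75 shift [ 0.0283 -0.0079 -0.0001] (np.float64(-0.0001), np.float64(1.9999))
```

play_rows(rows=[[30, [0.008, -0.003, 0], [0, 0, 0]], [30, [0.016, -0.003, 0], [0, 0, 0]], [30, [0.016, -0.003, 0], [0, 0, 0]], [30, [0.016, -0.003, 0], [0, 0, 0]], [30, [0.016, -0.003, 0], [0, 0, 0]]])

```text
time: 26.17
eef_pos: [0.442, 0.0089, 0.0859]
tcp_rot: [0.613, 0.353, -0.612, 0.354]
contact_force: [0.4, 0.3, 0.2]
opening: 0.572
```

```bash
python3 - <<'E'
from h import *
c=cams.read_camera("wrist");cv2.imwrite("pics/w11.png",c["color"][:,:,::-1])
delta(.4412,.0091,.0825,60);print(ctrl.get_state()["contact_force"])
print("spot yellow",[proj(c,(.4412,.0091,.015)),proj(c,(.4412+.036,.0091,.015))])
E
```

```text
pos [0.442  0.0089 0.0859] jaw -120.0 toolx [ 0.0016 -0.0004 -1.    ] q6 1.8836934048357383 t 26.2167 shift [ 0.0112 -0.0028  0.0007] (np.float64(0.0003), np.float64(-1.9997))
[ 0.3172 -0.1204  0.5966]
spot yellow [array([324.8037, 252.9153]), array([289.468 , 194.3896])]
```

View pics/w11.png

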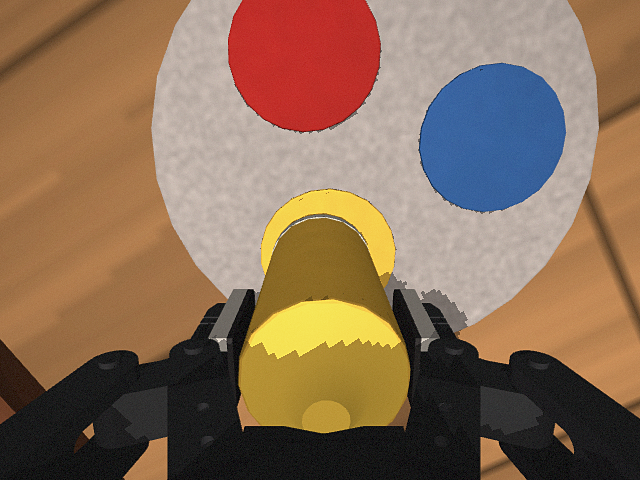

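Wrist view: the yellow can is over its spot but about 3 mm off. The spot spans columns 261–396 with its top at 190, and the can foot arc centres at about column 321. I'll measure that properly.

```bash
cat >> h.py <<'E'
from scipy.optimize import least_squares
def circ(P,r):
    f=lambda q:np.hypot(P[:,0]-q[0],P[:,1]-q[1])-r
    s=least_squares(f,P.mean(0)[:2],loss="soft_l1",f_scale=.0005);return s.x,np.abs(f(s.x)).mean()
def arcs(c,mask,u0):
    """columns near u0: outer (top) edge of spot and the can-foot edge below it"""
    out,inn=[],[]
    for u in range(u0-42,u0+43,2):
        v=np.flatnonzero(mask[:,u])
        if len(v)<3: continue
        g=np.flatnonzero(np.diff(v)>3); e=v[g[0]] if len(g) else v[-1]
        out.append(ray(c,u,v[0]-.5,.015)); inn.append(ray(c,u,e+.5,.015))
    for n,P,r in(("spot",out,.036),("foot",inn,.025)):
        x,e=circ(np.array(P),r);print(n,x,"res",e);
        if n=="spot":a=x
    d=a-x;M=R.from_quat(ctrl.get_state()["tcp_rot"]).as_matrix();print("move world",d,"tool units",(M.T@np.append(d,0)/.3))
E
python3 - <<'E'
from h import *
c=cams.read_camera("wrist");H=hsv(c).astype(int);h,S,V=H[...,0],H[...,1],H[...,2]
m=(h>20)&(h<32)&(S>140)&(V>190);m[:180]=0;m[275:]=0
arcs(c,m,322)
# check method on blind spots
E
```

```text
spot [0.4387 0.0091] res 0.00015155588760882568
foot [ 0.4781 -0.0111] res 0.004885056434662963
move world [-0.0394  0.0203] tool units [-0.0002 -0.1476  0.0071]
```

```bash
sed -i 's/P.mean(0)\[:2\],loss/ctrl.get_state()["eef_pos"][:2],loss/; s/range(u0-42,u0+43,2)/range(u0-34,u0+35,2)/' h.py
python3 - <<'E'
from h import *
c=cams.read_camera("wrist");H=hsv(c).astype(int);h,S,V=H[...,0],H[...,1],H[...,2]
m=(h>20)&(h<32)&(S>140)&(V>190);m[:180]=0;m[275:]=0
arcs(c,m,322)
for u in(290,305,322,340,355):v=np.flatnonzero(m[:,u]);print(u,v[0],v[-1],H[v[-1]+1:v[-1]+5,u].tolist())
E
```

```text
spot [0.4387 0.0091] res 0.00017274598436742224
foot [0.4396 0.0127] res 0.00015816740760421678
move world [-0.0008 -0.0036] tool units [-0.      0.0035  0.0117]
290 200 222 [[20, 194, 209], [22, 95, 89], [114, 13, 101], [20, 5, 141]]
305 193 214 [[20, 198, 213], [21, 127, 114], [150, 5, 108], [30, 3, 97]]
322 189 212 [[19, 194, 175], [22, 112, 98], [173, 9, 108], [17, 18, 98]]
340 191 216 [[20, 215, 128], [20, 62, 103], [30, 3, 96], [18, 10, 129]]
355 196 225 [[20, 190, 246], [20, 185, 124], [120, 3, 82], [111, 17, 105]]
```

play_rows(rows=[[30, [-0.01, 0, 0], [0, 0, 0]], [30, [-0.01, 0.002, 0.011], [0, 0, 0]], [30, [-0.01, 0.002, 0.011], [0, 0, 0]], [30, [-0.01, 0.002, 0.011], [0, 0, 0]], [30, [0, 0.002, 0.011], [0, 0, 0]], [30, [0.002, 0.002, 0.011], [0, 0, 0]], [30, [0.002, 0.002, 0.011], [0, 0, 0]], [30, [0.002, 0.002, 0.011], [0, 0, 0]]])

```text
time: 26.98
eef_pos: [0.4408, 0.0056, 0.0858]
tcp_rot: [-0.612, -0.354, 0.612, -0.354]
contact_force: [-2.7, 0.3, 5.5]
opening: 0.574
```

```bash
python3 - <<'E'
from h import *
c=cams.read_camera("wrist");H=hsv(c).astype(int);h,S,V=H[...,0],H[...,1],H[...,2]
m=(h>20)&(h<32)&(S>140)&(V>190);m[:180]=0;m[275:]=0
arcs(c,m,324);s=ctrl.get_state();print(s["contact_force"],s["eef_pos"])
E
```

```text
spot [0.4387 0.0093] res 0.00018124002520940536
foot [0.4377 0.0096] res 0.00015847470668042254
move world [ 0.001  -0.0003] tool units [ 0.      0.0036 -0.0008]
[-3.2161  0.8563  5.8594] [0.4408 0.0056 0.0858]
```

play_rows(rows=[[100, [0, 0, 0], [0, 0, 0]], [100, [0, 0, 0], [0, 0, 0]], [100, [0, 0, 0], [0, 0, 0]], [100, [-0.02, 0, 0], [0, 0, 0]], [100, [-0.15, 0, 0], [0, 0, 0]], [100, [-0.28, 0, 0], [0, 0, 0]], [100, [-0.41, 0, 0], [0, 0, 0]], [100, [-0.45, 0, 0], [0, 0, 0]], [100, [-0.45, 0, 0], [0, 0, 0]]])

```text
time: 27.78
eef_pos: [0.4429, 0.0053, 0.2248]
tcp_rot: [0.615, 0.351, -0.61, 0.356]
contact_force: [-0.0, 0.2, 0.3]
opening: 1.003
```

play_rows(rows=[[100, [0, 0.085, 0.086], [-0.07, 0, 0]], [100, [0, 0.17, 0.172], [-0.14, 0, 0]], [100, [0, 0.255, 0.258], [-0.21, 0, 0]], [100, [0, 0.34, 0.344], [-0.289, 0, 0]], [100, [0, 0.425, 0.43], [-0.289, 0, 0]], [100, [0, 0.51, 0.516], [-0.289, 0, 0]], [100, [0, 0.595, 0.602], [-0.289, 0, 0]], [100, [0, 0.673, 0.685], [-0.289, 0, 0]], [100, [0, 0.673, 0.685], [-0.289, 0, 0]], [100, [0, 0.673, 0.685], [-0.289, 0, 0]]])

```text
time: 28.62
eef_pos: [0.5115, -0.2739, 0.2168]
tcp_rot: [-0.517, -0.483, 0.518, -0.48]
contact_force: [0.4, -0.3, 0.9]
opening: 0.998
```

play_rows(rows=[[100, [0, 0, 0], [0, 0, 0]], [100, [0, 0, 0], [0, 0, 0]]])

```text
time: 28.78
eef_pos: [0.5118, -0.2716, 0.2183]
tcp_rot: [-0.517, -0.484, 0.517, -0.482]
contact_force: [0.8, -0.1, -0.4]
opening: 1.004
```

```bash
python3 - <<'E'
from h import *
c=cams.read_camera("wrist");cv2.imwrite("pics/w12.png",c["color"][:,:,::-1])
delta(.513,-.273,.071,86)
t=cams.read_camera("top");s=cams.read_camera("scene")
for n,k,a in(("top",t,(235,310,290,365)),("scene",s,(120,260,270,380))):
    H=hsv(k).astype(int);h,S,V=H[...,0],H[...,1],H[...,2]
    m=(h>22)&(h<34)&(S>150)&(V>80);z=np.zeros_like(m);z[a[0]:a[1],a[2]:a[3]]=1
cv2.imwrite("pics/c12.png",np.hstack([cv2.resize(t["color"][195:325,285:415,::-1],(400,400),interpolation=cv2.INTER_CUBIC),cv2.resize(s["color"][150:300,230:380,::-1],(400,400),interpolation=cv2.INTER_CUBIC)]))
E
```

```text
pos [ 0.512  -0.2716  0.2188] jaw -93.9 toolx [-0.0012  0.0011 -1.    ] q6 0.9759865244616728 t 28.8333 shift [0.4927 0.0042 0.005 ] (np.float64(0.0012), np.float64(-1.9988))
```

View pics/c12.png

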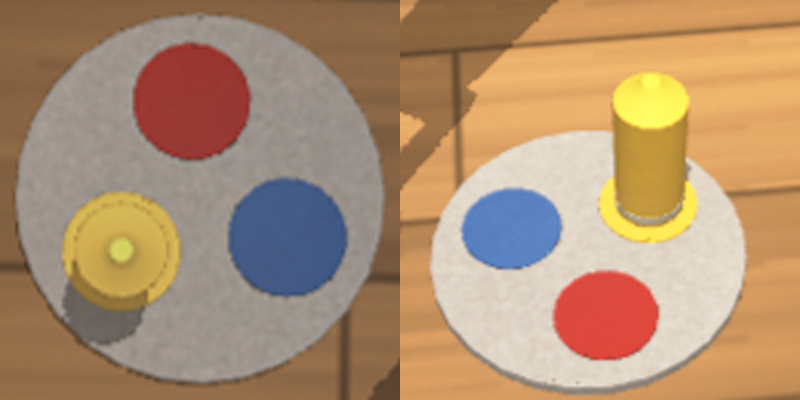

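Top and scene crops: the yellow can stands upright and centred on the yellow spot. Red is next.

play_rows(rows=[[100, [0.13, 0.003, 0.004], [0, 0, 0]], [100, [0.26, 0.003, 0.004], [0, 0, 0]], [100, [0.38, 0.003, 0.004], [0, 0, 0]], [100, [0.49, 0.003, 0.004], [0, 0, 0]], [100, [0.49, 0.003, 0.004], [0, 0, 0]], [100, [0.49, 0.003, 0.004], [0, 0, 0]], [30, [0.49, 0.003, 0.004], [0, 0, 0]], [30, [0.49, 0.003, 0.004], [0, 0, 0]], [30, [0.49, 0.003, 0.004], [0, 0, 0]], [30, [0.49, 0.003, 0.004], [0, 0, 0]]])

```text
time: 29.77
eef_pos: [0.5151, -0.2753, 0.0761]
tcp_rot: [0.518, 0.481, -0.517, 0.484]
contact_force: [-0.3, 2.1, 5.9]
opening: 0.574
```

play_rows(rows=[[30, [0, 0, 0], [0, 0, 0]], [30, [0, 0, 0], [0, 0, 0]], [30, [-0.03, 0, 0], [0, 0, 0]], [30, [-0.12, 0, 0], [0, 0, 0]], [30, [-0.2, 0, 0], [0, 0, 0]], [30, [-0.2, 0, 0], [0, 0, 0]], [30, [-0.2, 0, 0], [0, 0, 0]], [30, [-0.2, 0, 0], [0, 0, 0]]])

```text
time: 30.43
eef_pos: [0.5126, -0.2739, 0.1318]
tcp_rot: [-0.517, -0.483, 0.517, -0.482]
contact_force: [0.3, -0.2, -2.8]
opening: 0.576
```

```bash
python3 - <<'E'
from h import *
delta(.5332,-.0314,.086,86)
E
```

```text
pos [ 0.5126 -0.2739  0.1318] jaw -94.0 toolx [-0.0012  0.0008 -1.    ] q6 0.9749435491471258 t 30.4333 shift [ 0.1533  0.0128 -0.8112] (np.float64(0.0003), np.float64(-1.9997))
```

play_rows(rows=[[30, [0, 0.002, -0.12], [0, 0, 0]], [30, [0, 0.004, -0.24], [0, 0, 0]], [30, [0, 0.006, -0.36], [0, 0, 0]], [30, [0, 0.008, -0.48], [0, 0, 0]], [30, [0, 0.01, -0.6], [0, 0, 0]], [30, [0, 0.012, -0.72], [0, 0, 0]], [30, [0, 0.013, -0.811], [0, 0, 0]], [30, [0, 0.013, -0.811], [0, 0, 0]], [30, [0.07, 0.013, -0.811], [0, 0, 0]], [30, [0.12, 0.013, -0.811], [0, 0, 0]]])

```text
time: 31.27
eef_pos: [0.5332, -0.0313, 0.0948]
tcp_rot: [-0.516, -0.483, 0.517, -0.482]
contact_force: [0.5, -0.5, -3.5]
opening: 0.576
```

play_rows(rows=[[30, [0.01, 0, 0], [0, 0, 0]], [30, [0.02, 0, 0], [0, 0, 0]], [30, [0.02, 0, 0], [0, 0, 0]], [30, [0.02, 0, 0], [0, 0, 0]], [30, [0.02, 0, 0], [0, 0, 0]]])

```text
time: 31.68
eef_pos: [0.5347, -0.0324, 0.0915]
tcp_rot: [0.517, 0.482, -0.517, 0.483]
contact_force: [-0.5, 0.3, -2.0]
opening: 0.573
```

```bash
sed -i 's/np.diff(v)>3/np.diff(v)>1/' h.py; cat > a.py <<'E'
import sys
from h import *
k=sys.argv[1]
c=cams.read_camera("wrist");cv2.imwrite("pics/p_%s_%d.png"%(k,ctrl.get_state()["time"]*100),c["color"][:,:,::-1])
H=hsv(c).astype(int);h,S,V=H[...,0],H[...,1],H[...,2]
m={"red":((h<6)|(h>174))&(S>150)&(V>150),"blu":(h>100)&(h<120)&(S>110)&(V>100)}[k]
u,v=proj(c,np.append(ctrl.get_state()["eef_pos"][:2],.015));print("centre px",u,v)
m[:int(v)-75]=0;m[int(v)+20:]=0
arcs(c,m,int(u))
for u in range(int(u)-34,int(u)+35,17):w=np.flatnonzero(m[:,u]);print(u,w[0],w[-1],len(w),H[w[-1]+1:w[-1]+4,u].tolist())
s=ctrl.get_state();print(s["contact_force"],s["eef_pos"])
E
python3 a.py red
```

```text
centre px 323.6575959889138 248.48384467166062
spot [ 0.5307 -0.0312] res 0.00022314255458888888
foot [ 0.5284 -0.0302] res 0.0011760774576042965
move world [ 0.0023 -0.001 ] tool units [0.     0.0077 0.0027]
289 199 226 28 [[8, 74, 96], [75, 25, 123], [45, 12, 126]]
306 192 217 26 [[5, 101, 111], [57, 19, 132], [33, 20, 114]]
323 191 215 25 [[2, 166, 86], [54, 18, 139], [27, 20, 126]]
340 193 218 26 [[0, 225, 135], [6, 117, 116], [52, 21, 136]]
357 200 231 32 [[3, 115, 93], [65, 28, 117], [47, 23, 208]]
[ 0.2741  0.6641 -2.453 ] [ 0.5347 -0.0324  0.0916]
```

play_rows(rows=[[30, [0.01, 0.003, 0.003], [0, 0, 0]], [30, [0.015, 0.003, 0.003], [0, 0, 0]], [30, [0.015, 0.003, 0.003], [0, 0, 0]], [30, [0.015, 0.003, 0.003], [0, 0, 0]], [30, [0.015, 0.003, 0.003], [0, 0, 0]]])

```text
time: 32.15
eef_pos: [0.5357, -0.0332, 0.0872]
tcp_rot: [0.517, 0.482, -0.517, 0.483]
contact_force: [-1.5, -0.4, 3.9]
opening: 0.573
```

```bash
python3 a.py red
```

```text
centre px 323.6662316422422 251.0583922241183
spot [ 0.5308 -0.031 ] res 0.00016381708968554176
foot [ 0.5304 -0.0312] res 0.001524214357381961
move world [0.0004 0.0002] tool units [ 0.      0.0013 -0.0008]
289 201 226 26 [[4, 104, 120], [68, 24, 128], [41, 22, 126]]
306 195 217 23 [[0, 255, 72], [66, 29, 139], [43, 19, 122]]
323 194 215 22 [[3, 167, 84], [60, 16, 140], [36, 19, 131]]
340 197 219 23 [[1, 173, 112], [57, 17, 134], [45, 12, 83]]
357 204 231 28 [[2, 142, 142], [72, 37, 89], [48, 24, 211]]
[-0.7284 -0.6091  4.6273] [ 0.5357 -0.0332  0.0871]
```

play_rows(rows=[[100, [0, 0, 0], [0, 0, 0]], [100, [0, 0, 0], [0, 0, 0]], [100, [0, 0, 0], [0, 0, 0]], [100, [-0.02, 0, 0], [0, 0, 0]], [100, [-0.15, 0, 0], [0, 0, 0]], [100, [-0.28, 0, 0], [0, 0, 0]], [100, [-0.41, 0, 0], [0, 0, 0]], [100, [-0.44, 0, 0], [0, 0, 0]], [100, [-0.44, 0, 0], [0, 0, 0]]])

```text
time: 32.95
eef_pos: [0.5373, -0.0334, 0.2234]
tcp_rot: [0.519, 0.48, -0.515, 0.485]
contact_force: [0.9, 0.6, -0.5]
opening: 0.998
```

play_rows(rows=[[100, [0, -0.04, 0.11], [0, 0, 0]], [100, [0, -0.08, 0.23], [0, 0, 0]], [100, [0, -0.12, 0.34], [0, 0, 0]], [100, [0, -0.16, 0.46], [0, 0, 0]], [100, [0, -0.2, 0.57], [0, 0, 0]], [100, [0, -0.245, 0.69], [0, 0, 0]], [100, [0, -0.287, 0.802], [0, 0, 0]], [100, [0, -0.287, 0.802], [0, 0, 0]], [100, [0, -0.287, 0.802], [0, 0, 0]], [100, [0, -0.287, 0.802], [0, 0, 0]]])

```text
time: 33.78
eef_pos: [0.4317, -0.2661, 0.2163]
tcp_rot: [0.517, 0.483, -0.517, 0.481]
contact_force: [0.3, 0.3, -0.1]
opening: 0.999
```

play_rows(rows=[[100, [0, 0, 0], [0, 0, 0]], [100, [0, 0, 0], [0, 0, 0]]])

```text
time: 33.95
eef_pos: [0.4326, -0.2655, 0.2175]
tcp_rot: [0.517, 0.483, -0.516, 0.482]
contact_force: [0.0, 1.5, 1.1]
opening: 1.001
```

```bash
python3 - <<'E'
from h import *
c=cams.read_camera("wrist");H=hsv(c).astype(int);h,S,V=H[...,0],H[...,1],H[...,2]
for b in blobs((h>100)&(h<120)&(S>110)&(V>60),300)[:3]:print(cv2.boundingRect(b))
print(proj(c,(.433,-.267,.129)));delta(.433,-.267,.071,86)
E
```

```text
(285, 174, 82, 101)
(68, 151, 87, 86)
(261, 357, 79, 76)
[326.4488 241.0676]
pos [ 0.4327 -0.2657  0.2177] jaw -93.9 toolx [-0.0004  0.0006 -1.    ] q6 0.8872058704551649 t 34.0 shift [0.4891 0.0014 0.0047] (np.float64(0.0017), np.float64(-1.9983))
```

play_rows(rows=[[100, [0.13, 0.001, 0.004], [0, 0, 0]], [100, [0.26, 0.001, 0.004], [0, 0, 0]], [100, [0.38, 0.001, 0.004], [0, 0, 0]], [100, [0.489, 0.001, 0.004], [0, 0, 0]], [100, [0.489, 0.001, 0.004], [0, 0, 0]], [100, [0.489, 0.001, 0.004], [0, 0, 0]], [30, [0.489, 0.001, 0.004], [0, 0, 0]], [30, [0.489, 0.001, 0.004], [0, 0, 0]], [30, [0.489, 0.001, 0.004], [0, 0, 0]], [30, [0.489, 0.001, 0.004], [0, 0, 0]]])

```text
time: 34.83
eef_pos: [0.4342, -0.2691, 0.0745]
tcp_rot: [0.518, 0.481, -0.517, 0.484]
contact_force: [-1.2, 1.8, 5.0]
opening: 0.571
```

play_rows(rows=[[30, [0, 0, 0], [0, 0, 0]], [30, [0, 0, 0], [0, 0, 0]], [30, [-0.03, 0, 0], [0, 0, 0]], [30, [-0.12, 0, 0], [0, 0, 0]], [30, [-0.2, 0, 0], [0, 0, 0]], [30, [-0.2, 0, 0], [0, 0, 0]], [30, [-0.2, 0, 0], [0, 0, 0]], [30, [-0.2, 0, 0], [0, 0, 0]]])

```text
time: 35.5
eef_pos: [0.4319, -0.2677, 0.1308]
tcp_rot: [-0.517, -0.483, 0.517, -0.482]
contact_force: [-0.3, 0.9, -2.2]
opening: 0.571
```

```bash
python3 - <<'E'
from h import *
delta(.4521,-.0925,.092,86)
E
```

```text
pos [ 0.4319 -0.2677  0.1308] jaw -94.0 toolx [-0.0009  0.0007 -1.    ] q6 0.8854764737490255 t 35.5 shift [ 0.1296  0.0269 -0.5872] (np.float64(0.0003), np.float64(-1.9997))
```

play_rows(rows=[[30, [0, 0.005, -0.11], [0, 0, 0]], [30, [0, 0.01, -0.22], [0, 0, 0]], [30, [0, 0.015, -0.33], [0, 0, 0]], [30, [0, 0.02, -0.44], [0, 0, 0]], [30, [0, 0.027, -0.54], [0, 0, 0]], [30, [0, 0.027, -0.587], [0, 0, 0]], [30, [0, 0.027, -0.587], [0, 0, 0]], [30, [0.06, 0.027, -0.587], [0, 0, 0]], [30, [0.11, 0.027, -0.587], [0, 0, 0]], [30, [0.125, 0.027, -0.587], [0, 0, 0]]])

```text
time: 36.33
eef_pos: [0.4502, -0.0925, 0.0904]
tcp_rot: [-0.516, -0.484, 0.518, -0.48]
contact_force: [-1.4, 0.0, -2.1]
opening: 0.57
```

play_rows(rows=[[30, [0.012, 0, 0], [0, 0, 0]], [30, [0.018, 0, 0], [0, 0, 0]], [30, [0.018, 0, 0], [0, 0, 0]], [30, [0.018, 0, 0], [0, 0, 0]], [30, [0.018, 0, 0], [0, 0, 0]]])

```text
time: 36.75
eef_pos: [0.4533, -0.0935, 0.0893]
tcp_rot: [0.517, 0.482, -0.517, 0.483]
contact_force: [0.2, 0.4, -3.4]
opening: 0.574
```

```bash
python3 a.py blu
```

```text
centre px 323.60401677842526 249.8036412716525
spot [ 0.4502 -0.091 ] res 0.00016416064013456807
foot [ 0.4491 -0.0912] res 0.0002016234978654768
move world [0.001  0.0002] tool units [ 0.      0.0033 -0.0008]
289 197 268 66 [[107, 156, 113], [108, 145, 116], [108, 159, 112]]
306 191 268 72 [[106, 156, 116], [106, 163, 111], [107, 160, 115]]
323 190 268 75 [[109, 148, 119], [107, 166, 117], [107, 159, 117]]
340 193 268 70 [[107, 160, 116], [108, 151, 118], [107, 170, 111]]
357 201 268 62 [[108, 159, 112], [106, 165, 108], [107, 149, 118]]
[-0.9116  0.1736 -2.7696] [ 0.4533 -0.0934  0.0893]
```

play_rows(rows=[[30, [0.005, 0, 0], [0, 0, 0]], [30, [0.01, 0, 0], [0, 0, 0]], [30, [0.014, 0, 0], [0, 0, 0]], [30, [0.014, 0, 0], [0, 0, 0]], [30, [0.014, 0, 0], [0, 0, 0]]])

```text
time: 37.22
eef_pos: [0.4535, -0.0932, 0.0855]
tcp_rot: [0.517, 0.482, -0.517, 0.483]
contact_force: [-0.6, 1.4, 4.8]
opening: 0.577
```

```bash
python3 a.py blu
```

```text
centre px 323.7569243697808 251.92731407917321
spot [ 0.4502 -0.0908] res 0.00013788187885666503
foot [ 0.4499 -0.0908] res 0.00014308411152985604
move world [0.0004 0.    ] tool units [ 0.      0.0012 -0.0001]
289 198 270 66 [[108, 158, 113], [107, 145, 114], [109, 152, 111]]
306 192 270 73 [[108, 156, 113], [109, 152, 111], [107, 159, 112]]
323 191 270 74 [[107, 162, 113], [108, 164, 112], [108, 151, 118]]
340 194 270 73 [[107, 154, 116], [109, 151, 115], [107, 154, 114]]
357 202 270 63 [[107, 155, 110], [106, 154, 111], [109, 161, 109]]
[-1.2575 -0.0786  5.2839] [ 0.4535 -0.0932  0.0855]
```

Blue is centred and resting on its spot. I'll release it, retreat clear and do the final check.

play_rows(rows=[[100, [0, 0, 0], [0, 0, 0]], [100, [0, 0, 0], [0, 0, 0]], [100, [0, 0, 0], [0, 0, 0]], [100, [-0.02, 0, 0], [0, 0, 0]], [100, [-0.15, 0, 0], [0, 0, 0]], [100, [-0.28, 0, 0], [0, 0, 0]], [100, [-0.41, 0, 0], [0, 0, 0]], [100, [-0.45, 0, 0], [0, 0, 0]], [100, [-0.45, 0, 0], [0, 0, 0]]])

```text
time: 38.02
eef_pos: [0.4553, -0.0941, 0.2246]
tcp_rot: [0.518, 0.479, -0.516, 0.486]
contact_force: [0.3, 0.6, -0.1]
opening: 1.003
```

play_rows(rows=[[100, [0, 0, 0.12], [0, 0, 0]], [100, [0, 0, 0.24], [0, 0, 0]], [100, [0, 0, 0.36], [0, 0, 0]], [100, [0, 0, 0.48], [0, 0, 0]], [100, [0, 0, 0.6], [0, 0, 0]], [100, [0, 0, 0.72], [0, 0, 0]], [100, [0, 0, 0.72], [0, 0, 0]], [100, [0, 0, 0.72], [0, 0, 0]], [100, [0, 0, 0.72], [0, 0, 0]]])

```text
time: 38.77
eef_pos: [0.4371, -0.3075, 0.2173]
tcp_rot: [0.517, 0.484, -0.517, 0.481]
contact_force: [0.3, 0.6, -0.1]
opening: 0.997
```

```bash
python3 - <<'E'
from h import *
t=cams.read_camera("top");s=cams.read_camera("scene")
print(ctrl.get_state()["eef_pos"],ctrl.get_state()["time"])
a=cv2.resize(t["color"][195:325,285:415,::-1],(380,380),interpolation=cv2.INTER_CUBIC)
b=cv2.resize(s["color"][150:450,230:530,::-1],(380,380),interpolation=cv2.INTER_AREA)
cv2.imwrite("pics/final.png",np.hstack([a,b]))
E
```

```text
[ 0.4376 -0.307   0.2182] 38.8667
```

View pics/final.png

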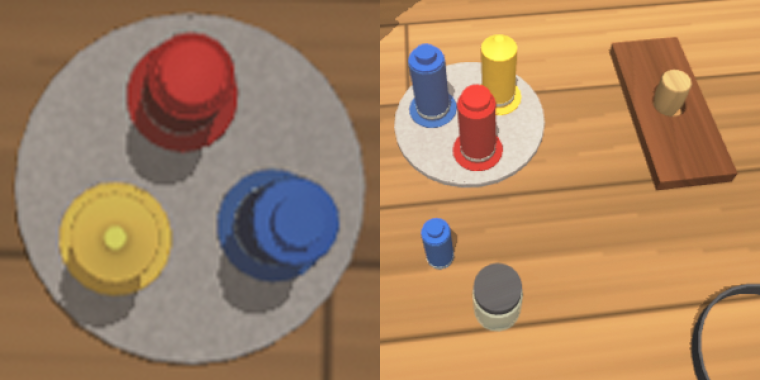

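Final view: all three cans stand upright on the spots of their own colour. The bung is in the stave, and the jar and the small blue decoy have not moved.

```bash
python3 -c "
from plant import ctrl
print(ctrl.sign_off())"
```

```text
the job is handed in; nothing more can be done
None
```

I moved the three cans to the mat, set the bung in the stave, then put each can back on the spot of its own colour. The job was handed in at about 39 s on the robot's clock.

**Cans:** The foot-to-spot offsets, measured just before each release, were about 1 mm for yellow and about 0.5 mm for red and blue. The fit to the red can's foot was poorer (residual about 1.5 mm), but a check of the margins either side also showed it centred. Blue was not re-measured after release beyond the final picture. That picture shows all three upright on their own spots and the jar where it was.

**Bung:** It touched bottom under about 17 N. Two views agree that its top is at about 72 mm, so it is fully in. It sits about 4 mm off the hole's centre by the cameras, about the play the hole allows. I saw no clear tilt.

**Disagreements:**
- For the yellow can, the wrist camera and the arm's own position reading differed by about 4 mm sideways. I trusted the foot-to-spot measurement within one image.
- The top view's first board centre was about 4 mm off the wrist view's, so I used the wrist view.

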